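Load the spring magazine of the puck feeder

ROBOT

A 6-joint arm with a two-finger parallel gripper is mounted at the origin on the work surface. World frame = base frame: x ahead of the robot, y to its left, z up, the work surface at z = 0. Lengths are in mm, angles in rad, forces in N, time in s.
With the tool pointing down it reaches from about 350 to 975 mm from the base axis. Payload 7.1 kg.
Tool frame: the origin (TCP) lies midway between the tips of the shut fingers; the grasp point (between the pads) lies pinch_z behind it (pinch_z is the distance from the TCP to the grasp point, in mm); z points along the fingers, y is the line along which they close (so a half turn about z gives the same grasp; the last joint's range is limited). The gripper opens to 88 mm and grips with 3 to 60 N. Pads are 20 mm wide; open, the fingers measure 115 mm over their backs; the gripper's body (75 mm by 178 mm) begins 61 mm behind the grasp point.
Start: joints at [-0.019, 0.423, 1.63, -0, 1.089, -0.019], TCP at [624.984, 0.026, 195.375] pointing down, gripper open.
Joint ranges: [-3, 3], [-0.9, 2.11], [0.09, 2.58], [-1.31, 4.45], [0.11, 2.69], [-2.54, 2.54]. Speed limits (rad/s): [2.39, 2.39, 3.01, 3.14, 3.14, 3.14].

INTERFACE

Orientations are given as a rotation vector (axis times angle).
In Python, from workcell import get_obs, get_image, close_job, pinch_z gives the robot as it stands.
- The arm moves only by the tool jog_arm, never from a script. Its argument "commands" is a list of rows, each a list of 3 entries, a list of its own where there are three numbers: the gripper command: -1 is shut, 1 is fully open, values between are in proportion, then the shift along the tool's x, y, z as a fraction of full scale, then the turn, a rotation vector about the tool's x, y, z as a fraction of full scale. In form: [[gripper, [tx, ty, tz], [rx, ry, rz]], ...]. A call has 1 to 10 rows; each row shifts and turns the commanded pose from where the row before left it, along the tool's axes as they then stand; what a row does not reach is not made up. Full scale, the value 1, is 0.1 m for a shift and 45 degrees for a turn. A row lasts 1/10 s, in which the tool goes at most 50 mm and 8.59 degrees, less where a joint would pass 70% of its speed; a pose out of reach is approached as far as the arm can. A call with a number of a shift or a turn outside -1 to 1 is refused whole. A call with a gripper value outside its range is refused whole. The fingers move at their own pace and stop on an object; the grip force is fixed at half the most. Time passes only in rows, so rows that do not move let the fingers close. It gives the time, the measured TCP pose, the force, the opening and the grip force at its end, in the units of the state.
- get_obs(): the state, without advancing time (a new reading comes with each control period).
- get_image(name): name is "scene" or "side" or "wrist"; returns a dict with "image" (400x640x3 uint8, blue, green, red), "z_map" (400x640 float32, mm along the optical axis (not along the pixel's ray), 0 where there is no reading), "intrinsics" (3x3 intrinsics, pixels), "eye" and "orientation" of the camera in the world; the wrist camera has in their place "mount" (4x4, takes a point from camera to tool coordinates, whose origin is the TCP and whose axes are the flange's). Camera axes: x right, y down, z forward; pixel columns grow to the right and rows downward; lengths in mm; the calibration is good to about 2 mm. A picture is of the moment at which its call begins: read the wrist's pose just before it.
- close_job(): hands the job in; it is judged then, once.
The state is a dict: "t": time; "qpos": joint angles; "qvel": joint speeds; "joint_torque": joint torques, N m; "ee_pos": TCP position; "orientation": TCP orientation; "ft_force": force on the tool from outside, world axes, zero at the start; "moment": the same for the moment, N m; "width": finger opening in mm; "grasp_force": force on a finger pad.
Only numpy, scipy, OpenCV 4.12 (cv2) and the standard library are available. Lean on these libraries where they do the work, as an engineer would, in place of code of your own. Each camera call takes 0.05 s, during which the arm holds its last target. There are 200 camera calls.

TASK

Take the dust cover off the spring magazine and hang it by its handle on the hook stand. Then press every flat round aluminium puck lying on the bench down into the magazine, one on top of another, each past the two catches so that they hold it, and when all are in, throw the ready lever fully over, away from you. Leave the other things on the bench alone.

Things in the scene. Friction and masses are not known exactly. Their poses are not given: they have to be found in the camera images.
- magazine: Fixed spring magazine: aluminium base plate 150 x 110 x 12 mm (long side x) with four upright 10 mm steel guide rods at x = +-23, y = +-20 mm, rounded tops at z = 115 mm; a puck has 1.5 mm play between them. The +-y sides are open (36 mm between rods), so fingers closing along y can lower a puck in. Origin: centre of the underside, on the stack's axis, z up.
- catch_level (a point): On the stack's axis at z = 95 mm, the flat underside of the two sprung catches, which come in from +x and -x with sloping tops (noses 39 mm apart, brackets at x = +-40 to 46 mm, 104 mm high). A puck pushed down until its top is 3 mm below this point is snapped over and held: its centre is then at z = 89 mm, earlier ones 12 mm lower each.
- mouth (a point): On the stack's axis at z = 110 mm: where the centre of a puck lies when it merely rests on the catches' slopes between the rods, not yet pressed in. Pressing it home takes about 5 N for the first puck to 10 N for the fifth; closed fingers pushing on its middle fit between the catches.
- follower_plate (a joint): Round black follower plate under the stack, pushed up by a spring (2.4 N + 80 N/m): how far it is down, m. 0 when empty (its top at the catches' underside), 0.012 for each puck held, at most 0.068.
- cover: Grey dust cover, 0.11 kg: round plate, 90 mm diameter, 5 mm thick, with a plug (42 mm diameter, 8 mm deep) beneath and a rigid upright wire handle: a straight bar along y, 76 mm long, 7 mm thick, on two legs at y = +-38 mm. Origin: centre of the plate's underside, z up. At the start it lies on the magazine's rods (z = 115 mm), plug in the mouth.
- cover_bar (a point): Middle of the bar of the cover's handle, 62 mm above the cover's origin; the opening under the bar is 53 mm high and 69 mm wide.
- hook: Fixed hook stand: a 16 mm post, 240 mm tall, on a round foot of 100 mm diameter, with a level arm of 8 mm round bar at 220 mm height that runs from the post along the stand's -x (roughly towards the robot) for 98 mm and then turns up. Origin: centre of the foot's underside, z up.
- hook_tip (a point): Tip of the upturned end of the hook: at x = -114 mm, 242 mm above the bench (the metal ends 4 mm higher); the level part is 22 mm lower.
- lever (a joint): Angle of the ready lever, rad: near 0 (0 to 0.15) leaning towards the stand's -x (roughly to the robot), 1.0 fully over to +x; it stays where it is left and moves with about 1 N at the ball.
- lever_tip (a point): Centre of the lever's 26 mm black ball, 80 mm from the hinge, which is 22 mm above the bench.
- lever_base: Fixed grey block of the lever, 70 x 50 x 25 mm. Origin: centre of the underside (hinge straight above, along y), x is the direction in which the lever is thrown.
- puck1: Plain dark grey anodised aluminium puck, 48 mm diameter, 12 mm thick, 59 g. Origin: its centre; z along its axis. May be absent.
- puck2: Plain dark grey anodised aluminium puck, 48 mm diameter, 12 mm thick, 59 g. Origin: its centre; z along its axis. May be absent.
- puck3: Plain dark grey anodised aluminium puck, 48 mm diameter, 12 mm thick, 59 g. Origin: its centre; z along its axis. May be absent.
- puck4: Plain dark grey anodised aluminium puck, 48 mm diameter, 12 mm thick, 59 g. Origin: its centre; z along its axis. May be absent.
- puck5: Plain dark grey anodised aluminium puck, 48 mm diameter, 12 mm thick, 59 g. Origin: its centre; z along its axis. May be absent.
- wheel: Rubber wheel, 44 mm diameter, 18 mm high; a bystander to be left alone. Origin: centre of its underside.
- servo: Black servo motor, 20 x 54 x 41 mm; a bystander to be left alone. Origin: centre of its underside.
- crawler: Tracked robot vehicle, 170 x 140 x 85 mm; a bystander to be left alone. Origin: centre of its underside.
- screwdriver: Screwdriver lying down, about 200 mm; a bystander to be left alone. Origin: centre of its underside.
- gearmotor: Small yellow gear motor, 70 x 22 x 19 mm; a bystander to be left alone. Origin: centre of its underside.
- battery: Black battery pack, 70 x 36 x 22 mm; a bystander to be left alone. Origin: centre of its underside.
- tyre: Rubber tyre, 60 mm diameter, 24 mm high; a bystander to be left alone. Origin: centre of its underside.
Things that resemble listed ones, but are neither listed nor needed, are in the scene too. What is shaped like the puck3 but purple is not meant. Leave any purple look-alike of the puck1 alone.

How it is judged (in metres and radians):
On the way, in this order (a step that is already met when the one before it is completed fails the run):
1. the cover hangs by its handle on the hook, let go (z of cover_bar in the frame of hook between 0.221 and 0.236 m and x of cover_bar in the frame of hook between -0.112 and -0.008 m and y of cover_bar in the frame of hook between -0.03 and 0.03 m and contact force between cover and hook above 0.3 N and contact force between cover and the fingers below 0.05 N and angle between cover's own z axis and vertical below 0.6 rad), for 0.3 s.
2. all pucks are in the magazine, held under the catches, and not held by the gripper (horizontal distance between each of puck1, puck2, puck3, puck4, puck5 and magazine below 0.006 m and z of each of puck1, puck2, puck3, puck4, puck5 in the frame of magazine below 0.0915 m and angle between the z axis of each of puck1, puck2, puck3, puck4, puck5 and the z axis of magazine, either way round below 0.12 rad and contact force between the fingers and puck1 below 0.05 N and contact force between the fingers and puck2 below 0.05 N and contact force between the fingers and puck3 below 0.05 N and contact force between the fingers and puck4 below 0.05 N and contact force between the fingers and puck5 below 0.05 N), for 0.3 s.
3. the lever is thrown fully over (value of joint lever above 0.88 rad), for 0.2 s.
At the end, for the whole second after the job is handed in: The cover hangs at rest by its bar on the hook's level arm (bar centre 221 to 236 mm high, within 30 mm sideways). Every puck present rests flat in the magazine, within 6 mm of its axis and 0.12 rad of level, under the catches (centre below 91.5 mm). The lever is beyond 0.88 rad (all of step 1 and horizontal distance between each of puck1, puck2, puck3, puck4, puck5 and magazine below 0.006 m and z of each of puck1, puck2, puck3, puck4, puck5 in the frame of magazine below 0.0915 m and angle between the z axis of each of puck1, puck2, puck3, puck4, puck5 and the z axis of magazine, either way round below 0.12 rad and value of joint lever above 0.88 rad and linear speed of cover below 0.05 m/s and linear speed of each of puck1, puck2, puck3, puck4, puck5 below 0.03 m/s); the robot touches nothing.
It fails at once if another thing on the bench is pushed more than 5 cm away (distance of any of wheel, servo, crawler, screwdriver, gearmotor, battery, tyre from where it was at the start of the episode above 0.05 m).
Of puck1, puck2, puck3, puck4, puck5 only 3 to 5 are there at a start; the rules pass over those that are not, and their reading is None.
At some moment in a run one of puck1, puck2, puck3, puck4, puck5 may be knocked a few centimetres aside while the robot is not near it.
It also fails if it takes over 210 s, if anything falls off the work surface, if the arm or the gripper's body presses on something with over 40 N, if the wrist force passes 120 N, or if a joint passes its speed limit or range.

## Working session

There is one attempt and no reset: what is moved stays moved. The work goes in short steps, Python scripts to look and compute and a tool call to move; the robot and the scene stay as the last step left them, time stands still between calls to the robot, and variables do not carry over. Pictures are saved under pics/ and viewed, at most 14 in all, crops included, and the job is handed in when it is done.

Besides the shell and the picture viewer there is one more tool, called after "Call:" as a command line: name --argument value ..., lists and objects as JSON in quotes. jog_arm: Moves the arm, as the interface text tells. Its arguments: {"type":"object","properties":{"commands":{"type":"array","items":{"type":"array"}}},"required":["commands"]}

```bash
ls; mkdir -p pics; cat > h.py <<'E'
import numpy as np, cv2
from scipy.spatial.transform import Rotation as R
from workcell import get_obs, get_image, close_job, pinch_z
def cloud(name):
    o=get_obs(); d=get_image(name); z=d["z_map"].astype(float); K=np.array(d["intrinsics"])
    v,u=np.mgrid[:z.shape[0],:z.shape[1]]
    P=np.stack([(u-K[0,2])/K[0,0]*z,(v-K[1,2])/K[1,1]*z,z],-1)
    if name=="wrist":
        M=np.array(d["mount"]); P=P@M[:3,:3].T+M[:3,3]
        P=P@rot(o["orientation"]).T+np.array(o["ee_pos"])
    else:
        P=P@rot(d["orientation"]).T+np.array(d["eye"])
    P[z==0]=np.nan
    return d["image"],P,d
def rot(a):
    a=np.array(a,float); return a if a.shape==(3,3) else R.from_rotvec(a).as_matrix()
E
python3 - <<'E'
from h import *
o=get_obs(); print({k:np.round(v,3) for k,v in o.items()}); print("pinch",pinch_z if not callable(pinch_z) else pinch_z())
ims=[]
for n in("scene","side"):
    im,P,d=cloud(n); cv2.imwrite(f"pics/{n}0.png",im); np.savez(f"{n}0.npz",im=im,P=P); print(n,np.round(d["eye"]),d["orientation"],np.array(d["intrinsics"])[0])
E
```

```text
pics
{'t': np.float64(0.0), 'qpos': array([-0.019,  0.424,  1.631, -0.   ,  1.089, -0.019]), 'qvel': array([ 0.001,  0.002, -0.002, -0.001, -0.001, -0.001]), 'joint_torque': array([ 1.0000e-03, -5.4462e+01, -2.7367e+01,  6.4000e-02,  2.3000e-02,
       -0.0000e+00]), 'ee_pos': array([6.24414e+02, 5.90000e-02, 1.94595e+02]), 'orientation': array([-2.221e+00, -2.221e+00,  2.000e-03]), 'ft_force': array([ 0.219, -0.562,  0.378]), 'moment': array([-0.046, -0.002,  0.011]), 'grasp_force': np.float64(0.0), 'width': np.float64(87.929)}
pinch 18.700000000000003
scene [1264.  -49. 1169.] [-1.95147428 -1.77891592  0.57342022] [474.59885686   0.         317.68561847]
side [ 387. -565.  788.] [-2.35757061  0.35190959 -0.16796939] [384.81449993   0.         321.96738887]
```

View pics/scene0.png

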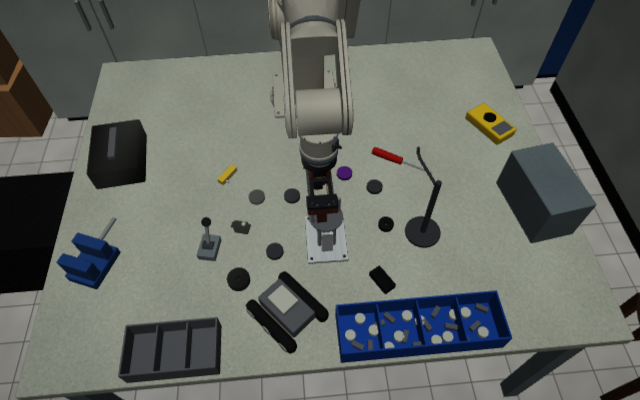

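View pics/side0.png

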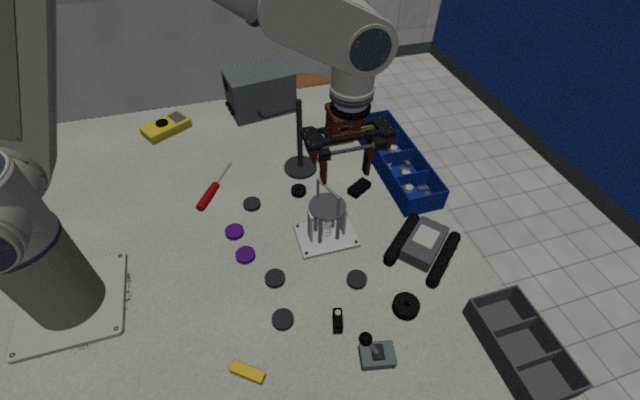

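The scene and side views show four grey pucks (side: 252,204; 275,278; 283,319; 357,279), two purple ones, the magazine with its cover (325,225), the hook (300,140) and the lever (370,345). Next I measure them.

```bash
python3 - <<'E'
from h import *
S=np.load("side0.npz");P=S["P"];im=S["im"]
def blob(c,zlo,zhi,r):
    d=np.linalg.norm(P[...,:2]-c[:2],axis=-1); m=(d<r)&(P[...,2]>zlo)&(P[...,2]<zhi); return m
for n,(u,v) in dict(A=(252,204),B=(275,278),C=(283,319),D=(357,279),pu1=(234,231),pu2=(245,255)).items():
    p=P[v,u]; c=p.copy()
    for _ in range(4):
        m=blob(c,p[2]-3,p[2]+3,30); q=P[m]; c=q.mean(0)
    (cx,cy),rad=cv2.minEnclosingCircle(q[:,:2].astype(np.float32)); print(n,p.round(1),c.round(1),"circ",round(cx,1),round(cy,1),round(rad,1),len(q),im[m].mean(0).round())
for n in("scene","side"):
    S=np.load(n+"0.npz");Q=S["P"].reshape(-1,3); I=S["im"].reshape(-1,3)
    print(n,"table z",np.nanmedian(Q[(abs(Q[:,2])<15),2]))
    ref=P[215,325]
    # cover top disc
    m=(np.linalg.norm(Q[:,:2]-ref[:2],axis=1)<120)
    for lo,hi in((115,128),(165,190),(8,16)):
        q=Q[m&(Q[:,2]>lo)&(Q[:,2]<hi)].astype(np.float32)
        if len(q)>5: print(lo,len(q),"minrect",cv2.minAreaRect(q[:,:2]),"med",np.median(q,0),"circ",cv2.minEnclosingCircle(q[:,:2]))
    # hook
    h=P[168,300]; m=(np.linalg.norm(Q[:,:2]-h[:2],axis=1)<150)
    for lo,hi in((5,30),(60,150),(205,228),(229,260)):
        q=Q[m&(Q[:,2]>lo)&(Q[:,2]<hi)].astype(np.float32)
        if len(q)>5: print("hook",lo,len(q),"minrect",cv2.minAreaRect(q[:,:2]),"med",np.median(q,0))
    l=P[355,385]; m=(np.linalg.norm(Q[:,:2]-l[:2],axis=1)<90)
    for lo,hi in((18,28),(80,130)):
        q=Q[m&(Q[:,2]>lo)&(Q[:,2]<hi)].astype(np.float32)
        if len(q)>5: print("lever",lo,len(q),"minrect",cv2.minAreaRect(q[:,:2]),"med",np.median(q,0),q[:,2].max())
E
```

```text
A [433.4 176.    9.3] [430.7 179.7  10. ] circ 430.8 181.3 24.9 175 [55. 53. 52.]
B [442.2 -74.2  12.1] [439.9 -70.2  11. ] circ 439.9 -70.4 24.2 252 [56. 54. 53.]
C [ 436.4 -178.1   11.4] [ 434.1 -175.6   10.7] circ 434.5 -175.0 24.4 354 [56. 54. 53.]
D [ 624.9 -130.5    9.9] [ 622.6 -129.1   10.2] circ 622.8 -128.4 24.8 284 [55. 53. 52.]
pu1 [372.   95.5   8.7] [370.1  96.1   9.9] circ 369.5 96.9 24.8 184 [100.  42.  78.]
pu2 [386.5  11.6  10.2] [385.2  15.1  10.4] circ 385.8 16.4 25.2 256 [101.  42.  78.]
scene table z -0.06526195022604497Traceback (most recent call last):
  File "<stdin>", line 18, in <module>
cv2.error: OpenCV(4.12.0) /io/opencv/modules/imgproc/src/convhull.cpp:143: error: (-215:Assertion failed) total >= 0 && (depth == CV_32F || depth == CV_32S) in function 'convexHull'
```

```bash
python3 - <<'E'
from h import *
P=np.load("side0.npz")["P"]
C=np.ascontiguousarray
def rep(t,q,circ=0):
    if len(q)<6: print(t,len(q));return
    q=C(q.astype(np.float32)); xy=C(q[:,:2]); r=cv2.minAreaRect(xy)
    print(t,len(q),"rect",np.round(r[0],1),np.round(r[1],1),round(r[2],1),"med",np.median(q,0).round(1),"zmax",q[:,2].max().round(1),[np.round(a,1) for a in cv2.minEnclosingCircle(xy)] if circ else "")
for n in("scene","side"):
    S=np.load(n+"0.npz");Q=S["P"].reshape(-1,3)
    print(n)
    ref=np.array([640,20]); m=(np.linalg.norm(Q[:,:2]-P[215,325][:2],axis=1)<110)
    for lo,hi in((114,126),(160,186),(8,17)): rep(("mag",lo),Q[m&(Q[:,2]>lo)&(Q[:,2]<hi)],1)
    h=P[168,300]; m=(np.linalg.norm(Q[:,:2]-h[:2],axis=1)<160)
    for lo,hi in((5,30),(60,150),(205,228),(229,260)): rep(("hook",lo),Q[m&(Q[:,2]>lo)&(Q[:,2]<hi)])
    l=P[355,385]; m=(np.linalg.norm(Q[:,:2]-l[:2],axis=1)<90)
    for lo,hi in((18,28),(70,130)): rep(("lever",lo),Q[m&(Q[:,2]>lo)&(Q[:,2]<hi)])
E
```

```text
scene
('mag', 114) 412 rect [612.9  20.4] [58.2 89.3] 6.7 med [615.4  26.5 119.4] zmax 125.3 [array([598.1,  18.8]), np.float64(44.8)]
('mag', 160) 20 rect [595.8  18.1] [ 6.4 82.1] 17.7 med [584.9  53.9 170.9] zmax 182.6 [array([596.7,  18.4]), np.float64(41.1)]
('mag', 8) 993 rect [597.9 -20.9] [188.6 148.2] 88.7 med [627.4   3.3  12. ] zmax 17.0 [array([600.7, -13.6]), np.float64(102.1)]
('hook', 5) 1105 rect [594.7 274.1] [303.8 313.5] 77.7 med [600.1 279.5  12.2] zmax 28.7 
('hook', 60) 119 rect [605.2 291.2] [15.6 12.2] 64.6 med [606.9 290.1 108.2] zmax 149.9 
('hook', 205) 140 rect [553.2 278.7] [119.3  13. ] 13.6 med [561.4 282.1 222.7] zmax 227.4 
('hook', 229) 61 rect [550.9 278. ] [124.4  16.4] 15.6 med [600.4 287.6 238.7] zmax 247.4 
('lever', 18) 299 rect [ 600.  -307.3] [51.7 72.3] 78.0 med [ 610.1 -303.    24.1] zmax 28.0 
('lever', 70) 94 rect [ 570.7 -300.7] [27.4 23.5] 0.5 med [ 573.8 -299.4  100.8] zmax 110.4 
side
('mag', 114) 782 rect [594.   16.2] [88.5 88. ] 69.9 med [590.9  13.2 118.4] zmax 125.4 [array([594.6,  17. ]), np.float64(45.8)]
('mag', 160) 111 rect [594.   17.1] [ 8.1 83.4] 19.6 med [596.   12.6 177.4] zmax 180.4 [array([594.4,  17.2]), np.float64(41.7)]
('mag', 8) 1385 rect [593.6 -20.5] [186.9 149.3] 89.1 med [584.7  -2.7  10.7] zmax 16.9 [array([589.1, -10.9]), np.float64(105.5)]
('hook', 5) 692 rect [588.  252.9] [175.7  94.8] 73.3 med [585.1 271.4  10.7] zmax 27.8 
('hook', 60) 122 rect [597.6 287.9] [10.7 16.3] 60.6 med [597.4 286.8 106.2] zmax 149.9 
('hook', 205) 158 rect [548.  277.9] [115.6  13.8] 10.9 med [559.5 279.9 220.9] zmax 227.8 
('hook', 229) 53 rect [547.  275.2] [122.7  15.9] 16.3 med [594.5 285.  237.7] zmax 244.4 
('lever', 18) 659 rect [ 597.4 -309.2] [50.3 70.1] 78.0 med [ 597.4 -314.3   23.5] zmax 28.0 
('lever', 70) 172 rect [ 565.6 -302.8] [22.2 23.8] 32.6 med [ 564.5 -305.4  102.1] zmax 108.9
```

Call:
jog_arm --commands '[[1,[0,0,-0.5],[0,0,0]],[1,[0,0,-0.5],[0,0,0]],[1,[0,0,-0.5],[0,0,0]],[1,[0,0,0],[0,0,0]]]'

```text
t: 0.5
ee_pos: [628.4, -0.0, 353.3]
orientation: [2.215, 2.215, 0.014]
ft_force: [0.3, 0.2, 0.4]
width: 87.9
grasp_force: 0.0
```

```bash
python3 - <<'E'
from h import *
im,P,d=cloud("wrist"); cv2.imwrite("pics/w1.png",im); Q=P.reshape(-1,3)
print(np.array(d["mount"]).round(3).tolist())
def rep(t,m):
    q=np.ascontiguousarray(Q[m][:,:2].astype(np.float32))
    if len(q)<6: return print(t,len(q))
    r=cv2.minAreaRect(q);l=cv2.fitLine(q,cv2.DIST_HUBER,0,.01,.01).ravel()
    print(t,len(q),np.round(r[0],1),np.round(r[1],1),round(r[2],1),"line ang",np.degrees(np.arctan2(l[1],l[0])).round(1),"med z",np.median(Q[m][:,2]).round(1))
n=np.linalg.norm(Q[:,:2]-[595,17],axis=1)
rep("bar",(n<60)&(Q[:,2]>170)&(Q[:,2]<190)); rep("disc",(n<70)&(Q[:,2]>112)&(Q[:,2]<126)); rep("plate",(n<98)&(Q[:,2]>9)&(Q[:,2]<17))
E
```

```text
[[-0.001, -0.955, -0.297, 81.711], [1.0, -0.001, -0.0, 0.293], [0.0, -0.297, 0.955, -189.065], [0.0, 0.0, 0.0, 1.0]]
bar 435 [595.3  17.9] [ 7.  81.8] 20.3 line ang -69.7 med z 179.3
disc 3121 [595.6  18. ] [88.3 88.3] 43.8 line ang 22.0 med z 119.6
plate 2773 [595.5  18.2] [109.2 150.1] 89.0 line ang -10.0 med z 11.8
```

View pics/w1.png

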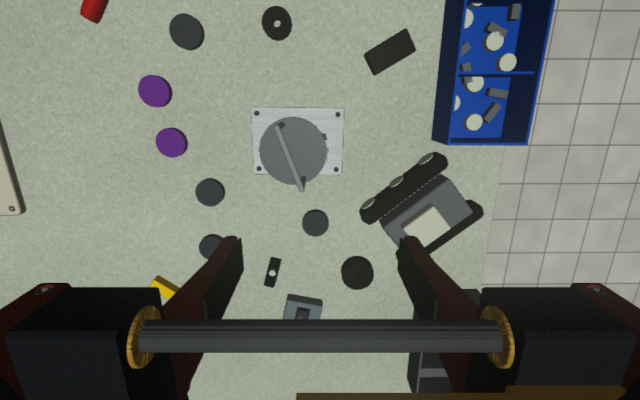

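The wrist view shows the magazine at (297,140) with its plate nearly square to the world axes. The cover's bar runs from (278,125) to (302,190), about 20° off. First I turn the tool.

Call:
jog_arm --commands '[[1,[0,0,0.1],[0,0,-0.15]],[1,[0,0,0.2],[0,0,-0.15]],[1,[0,0,0.2],[0,0,-0.15]],[1,[0,0,0.2],[0,0,0]],[1,[0,0,0],[0,0,0]],[1,[0,0,0],[0,0,0]]]'

```text
t: 1.15
ee_pos: [624.3, 0.1, 274.3]
orientation: [-1.796, -2.575, 0.002]
ft_force: [0.5, -0.2, 0.3]
width: 87.4
grasp_force: 0.0
```

```bash
cat >> h.py <<'E'
def plan(x,y,z,yaw=None):
    """shift in tool axes (fractions) + rotation-vector fraction from measured pose"""
    o=get_obs(); Rm=rot(o["orientation"]); p=np.array(o["ee_pos"])
    cur=np.degrees(np.arctan2(Rm[1,1],Rm[0,1]))
    if yaw is None: yaw=cur
    c,s=np.cos(np.radians(yaw)),np.sin(np.radians(yaw))
    T=np.array([[-s,c,0],[c,s,0],[0,0,-1.]])
    print("pos",p.round(1),"yaw",cur.round(1),"w",round(float(o["width"]),1),"F",np.round(o["ft_force"],1),"t",o["t"],"| shift cur-axes",(Rm.T@(np.array([x,y,z])-p)/100).round(3),"| shift target-axes",(T.T@(np.array([x,y,z])-p)/100).round(3),"| turn",(R.from_matrix(Rm.T@T).as_rotvec()/np.radians(45)).round(3))
E
python3 -c "
from h import *
plan(601.5,1,162,20.3)"
```

```text
pos [6.243e+02 1.000e-01 2.743e+02] yaw 20.2 w 87.4 F [ 0.5 -0.2  0.3] t 1.15 | shift cur-axes [ 0.087 -0.208  1.123] | shift target-axes [ 0.088 -0.211  1.123] | turn [-0.003 -0.001 -0.002]
```

Call:
jog_arm --commands '[[1,[0.09,-0.21,0],[0,0,0]],[1,[0,0,0.4],[0,0,0]],[1,[0,0,0.4],[0,0,0]],[1,[0,0,0.32],[0,0,0]],[1,[0,0,0],[0,0,0]],[-1,[0,0,0],[0,0,0]],[-1,[0,0,0],[0,0,0]],[-1,[0,0,0],[0,0,0]],[-1,[0,0,0],[0,0,0]],[-1,[0,0,0],[0,0,0]]]'

```text
t: 2.15
ee_pos: [602.7, 1.2, 164.3]
orientation: [1.796, 2.576, 0.001]
ft_force: [-0.5, 0.3, 0.2]
width: 51.0
grasp_force: 0.0
```

Call:
jog_arm --commands '[[-1,[0,0,0],[0,0,0]],[-1,[0,0,0],[0,0,0]],[-1,[0,0,0],[0,0,0]],[-1,[0,0,-0.1],[0,0,0]],[-1,[0,0,-0.2],[0,0,0]],[-1,[0,0,-0.3],[0,0,0]],[-1,[0,0,-0.3],[0,0,0]],[-1,[0,0,-0.1],[0,0,0]],[-1,[0,0,0],[0,0,0]]]'

```text
t: 3.05
ee_pos: [603.1, 1.2, 265.2]
orientation: [1.795, 2.575, 0.003]
ft_force: [0.2, -1.1, -0.8]
width: 0.2
grasp_force: 0.0
```

```bash
python3 - <<'E'
from h import *
S=np.load("scene0.npz");print()
plan(438,250,241,13.5)
for n in("side","scene"):
    im,P,d=cloud(n); Q=P.reshape(-1,3); np.savez(n+"1.npz",im=im,P=P)
    m=(np.linalg.norm(Q[:,:2]-[548,278],axis=1)<75)&(Q[:,2]>214)&(Q[:,2]<229)
    q=np.ascontiguousarray(Q[m][:,:2].astype(np.float32)); l=cv2.fitLine(q,cv2.DIST_HUBER,0,.01,.01).ravel()
    print(n,len(q),l.round(3),np.degrees(np.arctan(l[1]/l[0])).round(1), "x range",q[:,0].min(),q[:,0].max())
    m=(np.linalg.norm(Q[:,:2]-[490,264],axis=1)<40)&(Q[:,2]>232)&(Q[:,2]<255); print("tip",np.nanmean(Q[m],0).round(1),m.sum())
    m=(np.linalg.norm(Q[:,:2]-[603,290],axis=1)<25)&(Q[:,2]>60)&(Q[:,2]<245); print("post",np.nanmean(Q[m],0).round(1),m.sum())
    m=(np.linalg.norm(Q[:,:2]-[603,290],axis=1)<70)&(Q[:,2]>6)&(Q[:,2]<25); print("foot",cv2.minEnclosingCircle(np.ascontiguousarray(Q[m][:,:2].astype(np.float32))))
cv2.imwrite("pics/s2.png",cloud("side")[0])
E
```

```text
pos [603.1   1.2 265.2] yaw 20.2 w 0.2 F [ 0.2 -1.1 -0.8] t 3.05 | shift cur-axes [ 2.906 -0.689  0.236] | shift target-axes [ 2.805 -1.025  0.242] | turn [0.004 0.001 0.15 ]
side 97 [9.68000e-01 2.52000e-01 5.31781e+02 2.72949e+02] 14.6 x range 491.3338 593.53375
tip [490.5 263.  239.6] 16
post [598.4 287.1 129.5] 154
foot ((599.84619140625, 290.451416015625), 51.31581497192383)
scene 130 [9.75000e-01 2.23000e-01 5.54702e+02 2.79720e+02] 12.9 x range 496.90836 610.8379
tip [493.9 265.9 239.4] 17
post [605.  290.3 165.3] 297
foot ((601.7079467773438, 286.5312194824219), 64.62371826171875)
```

The fingers had not finished closing when I lifted, so they came up empty. I check that the cover hasn't moved.

```bash
python3 - <<'E'
from h import *
im,P,d=cloud("side");Q=P.reshape(-1,3)
n=np.linalg.norm(Q[:,:2]-[595,17],axis=1)
for lo,hi in((165,184),(113,126)):
    q=np.ascontiguousarray(Q[(n<70)&(Q[:,2]>lo)&(Q[:,2]<hi)][:,:2].astype(np.float32)); print(cv2.minAreaRect(q),len(q))
plan(601.5,1,162,20.3)
E
```

```text
((594.8812255859375, 16.454439163208008), (7.6007795333862305, 80.39556884765625), 20.034587860107422) 106
((594.5844116210938, 16.89081573486328), (87.971923828125, 88.7438735961914), 49.064903259277344) 782
pos [601.2   1.2 261.6] yaw 20.3 w 0.4 F [ 0.2 -0.3 -0.1] t 3.25 | shift cur-axes [-0.004  0.005  0.996] | shift target-axes [-0.003  0.002  0.996] | turn [-0.003 -0.001 -0.001]
```

Call:
jog_arm --commands '[[0,[0,0,0],[0,0,0]],[0,[0,0,0],[0,0,0]],[0,[0,0,0],[0,0,0]],[0,[0,0,0],[0,0,0]],[0,[0,0,0],[0,0,0]],[0,[0,0,0],[0,0,0]]]'

```text
t: 3.85
ee_pos: [602.2, 1.2, 263.4]
orientation: [1.796, 2.577, 0.0]
ft_force: [-0.0, 0.1, -0.2]
width: 42.9
grasp_force: 0.0
```

Call:
jog_arm --commands '[[0,[0,0,0.4],[0,0,0]],[0,[0,0,0.4],[0,0,0]],[0,[0,0,0.2],[0,0,0]],[0,[0,0,0],[0,0,0]],[-1,[0,0,0],[0,0,0]],[-1,[0,0,0],[0,0,0]],[-1,[0,0,0],[0,0,0]],[-1,[0,0,0],[0,0,0]],[-1,[0,0,0],[0,0,0]],[-1,[0,0,0],[0,0,0]]]'

```text
t: 4.85
ee_pos: [602.3, 1.2, 163.7]
orientation: [1.796, 2.577, 0.0]
ft_force: [-0.4, 0.1, -0.5]
width: 1.3
grasp_force: 0.0
```

Call:
jog_arm --commands '[[-1,[0,0,0],[0,0,0]],[-1,[0,0,0],[0,0,0]],[-1,[0,0,0],[0,0,0]],[-1,[0,0,-0.1],[0,0,0]],[-1,[0,0,-0.2],[0,0,0]],[-1,[0,0,-0.3],[0,0,0]],[-1,[0,0,-0.2],[0,0,0]],[-1,[0,0,0],[0,0,0]],[-1,[0,0,0],[0,0,0]]]'

```text
t: 5.75
ee_pos: [602.2, 1.2, 243.7]
orientation: [1.796, 2.577, 0.001]
ft_force: [-0.6, 0.7, -0.9]
width: 0.3
grasp_force: 0.0
```

```bash
python3 - <<'E'
from h import *
plan(438,250,242,13.7)
im,P,d=cloud("side");Q=P.reshape(-1,3)
n=np.linalg.norm(Q[:,:2]-[595,17],axis=1)
for lo,hi in((240,270),(193,207)):
    q=np.ascontiguousarray(Q[(n<70)&(Q[:,2]>lo)&(Q[:,2]<hi)].astype(np.float32)); print(cv2.minAreaRect(np.ascontiguousarray(q[:,:2])),len(q),np.median(q[:,2]),q[:,2].std())
E
```

```text
pos [602.2   1.2 243.7] yaw 20.3 w 0.3 F [-0.6  0.7 -0.9] t 5.75 | shift cur-axes [ 2.903 -0.679  0.016] | shift target-axes [ 2.806 -1.006  0.017] | turn [0.001 0.    0.146]
((603.8020629882812, -9.933892250061035), (0.0, 0.0), 0.0) 1 269.4756 0.0
((0.0, 0.0), (0.0, 0.0), 0.0) 0 nan nan
  return _methods._mean(a, axis=axis, dtype=dtype,
  ret = ret.dtype.type(ret / rcount)
  ret = _var(a, axis=axis, dtype=dtype, out=out, ddof=ddof,
  arrmean = um.true_divide(arrmean, div, out=arrmean,
  ret = ret.dtype.type(ret / rcount)
```

```bash
python3 - <<'E'
from h import *
a=cloud("wrist")[0]; b=cloud("side")[0]; b=cv2.resize(b[100:300,200:440],None,fx=3,fy=3)[:,:720]
cv2.imwrite("pics/m3.png",np.vstack([cv2.resize(a,(480,300)), cv2.resize(b,(480,300))]))
E
```

```text
(no output)
```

View pics/m3.png

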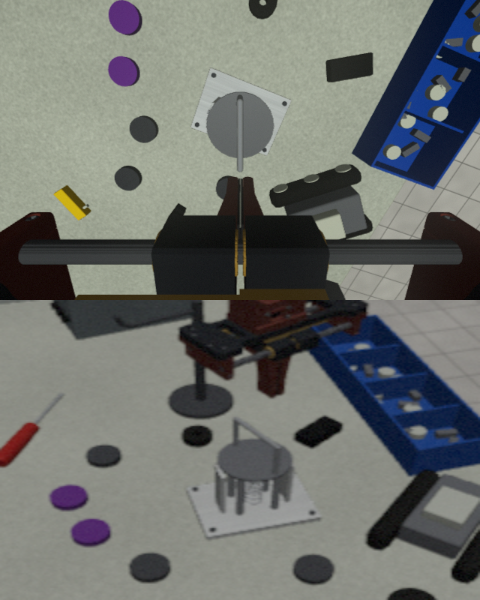

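```bash
python3 - <<'E'
from h import *
o=get_obs(); print(o["ee_pos"],o["qpos"])
for n in("side","scene"):
    im,P,d=cloud(n);K=np.array(d["intrinsics"]);Rc=rot(d["orientation"])
    for p in (o["ee_pos"],[602,1,177],[595,17.5,177]):
        c=Rc.T@(np.array(p)-np.array(d["eye"])); print(n,np.round(p),(K@c/c[2])[:2].round(1))
    Q=P.reshape(-1,3); I=im.reshape(-1,3)
    m=(np.linalg.norm(Q[:,:2]-[602,1],axis=1)<90)&(Q[:,2]>200); q=Q[m]
    k=np.argsort(q[:,2])[:300]; print("lowest",q[k[::25]].round(0).tolist())
im,P,d=cloud("wrist");Q=P.reshape(-1,3); q=Q[(Q[:,2]>190)&(np.linalg.norm(Q[:,:2]-[602,1],axis=1)<70)]
k=np.argsort(q[:,2])[:400]; print("wrist lowest",q[k[::40]].round(0).tolist())
E
```

```text
[601.30502029   1.20670005 242.05643814] [-1.77762044e-02  3.40463563e-01  1.63988815e+00 -1.65894317e-05
  1.16355956e+00 -3.71221088e-01]
side [601.   1. 242.] [333.6 170.7]
side [602   1 177] [332.7 192.3]
side [595.  18. 177.] [327.4 188. ]
lowest [[604.0, -9.0, 269.0], [591.0, 4.0, 275.0], [590.0, 2.0, 279.0], [592.0, -5.0, 284.0], [605.0, -10.0, 288.0], [593.0, -6.0, 292.0], [592.0, -3.0, 298.0], [611.0, -8.0, 303.0], [588.0, 6.0, 307.0], [615.0, -7.0, 311.0], [615.0, -6.0, 316.0], [588.0, -1.0, 320.0]]
scene [601.   1. 242.] [318.7 190.6]
scene [602   1 177] [318.9 205.9]
scene [595.  18. 177.] [325.2 203. ]
lowest [[611.0, -1.0, 270.0], [611.0, -8.0, 287.0], [625.0, 16.0, 346.0], [683.0, 13.0, 352.0], [667.0, 57.0, 353.0], [595.0, -36.0, 355.0], [637.0, -20.0, 357.0], [630.0, -23.0, 358.0], [627.0, 10.0, 360.0], [621.0, 30.0, 361.0], [649.0, -12.0, 363.0], [606.0, -32.0, 364.0]]
wrist lowest [[599.0, 10.0, 268.0], [600.0, 12.0, 271.0], [602.0, 13.0, 273.0], [594.0, 10.0, 274.0], [605.0, 14.0, 276.0], [606.0, 15.0, 277.0], [595.0, 10.0, 279.0], [590.0, 8.0, 280.0], [601.0, 12.0, 281.0], [600.0, 12.0, 283.0]]
```

All three cameras put the shut fingertips about 26 mm above the reported TCP, so the last grasp closed above the bar. I go 26 mm lower, which is still above the cover plate.

Call:
jog_arm --commands '[[0,[0,0,0],[0,0,0]],[0,[0,0,0],[0,0,0]],[0,[0,0,0],[0,0,0]],[0,[0,0,0.1],[0,0,0]],[0,[0,0,0.4],[0,0,0]],[0,[0,0,0.35],[0,0,0]],[0,[0,0,0.2],[0,0,0]],[0,[0,0,0],[0,0,0]]]'

```text
t: 6.85
ee_pos: [599.4, 1.2, 134.7]
orientation: [-1.793, -2.573, 0.006]
ft_force: [-0.8, 0.1, 0.4]
width: 44.4
grasp_force: 0.0
```

Call:
jog_arm --commands '[[-1,[0,0,0],[0,0,0]],[-1,[0,0,0],[0,0,0]],[-1,[0,0,0],[0,0,0]],[-1,[0,0,0],[0,0,0]],[-1,[0,0,0],[0,0,0]],[-1,[0,0,0],[0,0,0]],[-1,[0,0,0],[0,0,0]],[-1,[0,0,0],[0,0,0]]]'

```text
t: 7.65
ee_pos: [602.4, 1.1, 138.7]
orientation: [1.796, 2.577, 0.0]
ft_force: [-1.7, -0.9, 3.4]
width: 5.9
grasp_force: 30.0
```

Gripped the bar (5.9 mm, 30 N). Lift and turn.

Call:
jog_arm --commands '[[-1,[0,0,-0.1],[0,0,0]],[-1,[0,0,-0.25],[0,0,0]],[-1,[0,0,-0.25],[0,0,0]],[-1,[0,0,-0.2],[0,0,0]],[-1,[0,0,-0.05],[0,0,0.1]],[-1,[0,0,0],[0,0,0.046]],[-1,[0,0,0],[0,0,0]]]'

```text
t: 8.35
ee_pos: [602.1, 1.3, 224.0]
orientation: [1.941, 2.47, 0.001]
ft_force: [-0.3, 0.3, -1.3]
width: 6.1
grasp_force: 30.0
```

```bash
python3 - <<'E'
from h import *
plan(440.6,231.2,220,13.7)
im,P,d=cloud("side");Q=P.reshape(-1,3)
n=np.linalg.norm(Q[:,:2]-[595,17],axis=1)
q=Q[(n<70)&(Q[:,2]>195)&(Q[:,2]<215)].astype(np.float32); print(len(q),cv2.minAreaRect(np.ascontiguousarray(q[:,:2])),np.median(q[:,2]),q[:,2].std())
a=np.c_[q,np.ones(len(q))]; print("tilt",np.linalg.lstsq(np.c_[q[:,:2],np.ones(len(q))],q[:,2],rcond=None)[0])
E
```

```text
pos [602.1   1.3 224. ] yaw 13.7 w 6.1 F [-0.3  0.3 -1.3] t 8.35 | shift cur-axes [ 2.616 -1.026  0.04 ] | shift target-axes [ 2.616 -1.025  0.04 ] | turn [ 0.001  0.    -0.001]
819 ((595.2735595703125, 16.293983459472656), (84.89552307128906, 89.08758544921875), 50.75390625) 203.58946 1.5847743
tilt [-1.12654133e-02  1.17312489e-04  2.10351878e+02]
```

Call:
jog_arm --commands '[[-1,[0.2,-0.08,0],[0,0,0]],[-1,[0.4,-0.16,0],[0,0,0]],[-1,[0.4,-0.16,0],[0,0,0]],[-1,[0.4,-0.16,0],[0,0,0]],[-1,[0.4,-0.16,0],[0,0,0]],[-1,[0.4,-0.16,0],[0,0,0]],[-1,[0.3,-0.12,0.02],[0,0,0]],[-1,[0.12,-0.02,0.02],[0,0,0]],[-1,[0,0,0],[0,0,0]],[-1,[0,0,0],[0,0,0]]]'

```text
t: 9.4
ee_pos: [441.2, 231.4, 219.3]
orientation: [1.94, 2.471, -0.0]
ft_force: [0.2, 0.3, -1.3]
width: 6.7
grasp_force: 30.0
```

```bash
python3 - <<'E'
from h import *
plan(440.6,231.2,220,13.7)
im,P,d=cloud("side");Q=P.reshape(-1,3)
q=Q[(np.linalg.norm(Q[:,:2]-[436,249],axis=1)<60)&(Q[:,2]>190)&(Q[:,2]<212)].astype(np.float32); print(len(q),cv2.minAreaRect(np.ascontiguousarray(q[:,:2])),np.median(q[:,2]))
cv2.imwrite("pics/s4.png",np.vstack([im[60:260,160:460],cloud("scene")[0][100:300,300:600]]))
E
```

```text
pos [441.2 231.4 219.3] yaw 13.7 w 6.7 F [ 0.2  0.3 -1.3] t 9.4 | shift cur-axes [-0.001 -0.007 -0.007] | shift target-axes [-0.001 -0.007 -0.007] | turn [-0.     0.001  0.001]
596 ((436.14422607421875, 246.7140655517578), (90.59082794189453, 87.10563659667969), 82.62759399414062) 198.91083
```

View pics/s4.png

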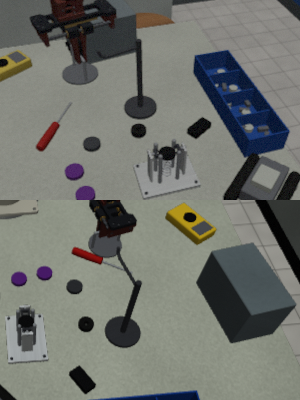

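Cover hangs level in front of the hook tip (side crop 80,70; scene crop 105,243). Drive it over the arm.

Call:
jog_arm --commands '[[-1,[0.015,0.1,0],[0,0,0]],[-1,[0,0.15,0],[0,0,0]],[-1,[0,0.15,0],[0,0,0]],[-1,[0,0.15,0],[0,0,0]],[-1,[0,0.15,0],[0,0,0]],[-1,[0,0.15,0],[0,0,0]],[-1,[0,0.15,0],[0,0,0]],[-1,[0,0.13,0],[0,0,0]],[-1,[0,0,0],[0,0,0]]]'

```text
t: 10.4
ee_pos: [552.9, 259.9, 219.1]
orientation: [1.942, 2.469, 0.001]
ft_force: [-0.2, -0.0, -1.2]
width: 6.1
grasp_force: 30.0
```

Call:
jog_arm --commands '[[-1,[0,0,0.08],[0,0,0]],[-1,[0,0,0.08],[0,0,0]],[-1,[0,0,0.07],[0,0,0]],[-1,[0,0,0.02],[0,0,0]],[-1,[0,0,0.02],[0,0,0]],[-1,[0,0,0],[0,0,0]]]'

```text
t: 11.0
ee_pos: [550.4, 259.9, 192.2]
orientation: [-1.941, -2.47, 0.0]
ft_force: [0.3, 0.6, -1.2]
width: 5.8
grasp_force: 30.0
```

Call:
jog_arm --commands '[[-1,[0,0,0.015],[0,0,0]],[-1,[0,0,0],[0,0,0]],[0,[0,0,0],[0,0,0]],[0,[0,0,0],[0,0,0]],[0,[0,0,0],[0,0,0]],[0,[0,0,0],[0,0,0]],[0,[0,0,0],[0,0,0]],[0,[0,0,0],[0,0,0]]]'

```text
t: 11.8
ee_pos: [550.6, 259.8, 190.9]
orientation: [1.941, 2.47, 0.0]
ft_force: [-0.1, -0.1, 0.6]
width: 43.6
grasp_force: 0.0
```

Call:
jog_arm --commands '[[0,[0,0,-0.1],[0,0,0]],[0,[0,0,-0.3],[0,0,0]],[0,[0,0,-0.4],[0,0,0]],[0,[0,0,-0.2],[0,0,0]],[0,[0,0,0],[0,0,0]],[0,[0,0,0],[0,0,0]]]'

```text
t: 12.4
ee_pos: [550.4, 259.8, 291.0]
orientation: [1.941, 2.47, 0.001]
ft_force: [-0.4, 0.3, -0.7]
width: 44.4
grasp_force: 0.0
```

```bash
python3 - <<'E'
from h import *
plan(440,-70,220,-91)
a=cloud("wrist")[0]; 
for n in ("side","scene"):
    im,P,d=cloud(n);Q=P.reshape(-1,3)
    q=Q[(np.linalg.norm(Q[:,:2]-[546,276],axis=1)<65)&(Q[:,2]>160)&(Q[:,2]<240)].astype(np.float32); print(n,len(q),np.percentile(q[:,2],[5,25,50,75,95]).round(1))
    q=q[q[:,2]<185]; print(len(q) and cv2.minAreaRect(np.ascontiguousarray(q[:,:2])))
    np.savez(n+"2.npz",im=im,P=P)
    if n=="side": b=im[60:260,200:500]
cv2.imwrite("pics/s5.png",np.vstack([cv2.resize(a,(480,300)),cv2.resize(b,(450,300))[:,:480] if 0 else cv2.resize(b,(480,300))]))
E
```

```text
pos [550.4 259.8 291. ] yaw 13.7 w 44.4 F [-0.4  0.3 -0.7] t 12.4 | shift cur-axes [-2.943 -1.853  0.709] | shift target-axes [-1.046  3.317  0.71 ] | turn [ 0.000e+00 -1.000e-03  2.326e+00]
side 947 [166.  168.3 170.2 216.8 230.3]
((546.878173828125, 276.02734375), (88.46392059326172, 93.2627944946289), 60.578033447265625)
scene 931 [166.7 169.3 171.8 219.4 231.6]
((549.4443969726562, 275.6925964355469), (83.771728515625, 101.0309829711914), 69.36161804199219)
```

View pics/s5.png

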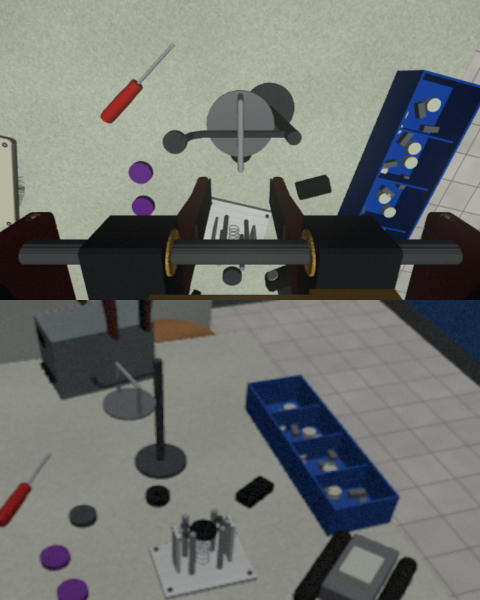

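The cover hangs level on the hook arm with its bar across it (side crop 130,385). Turn for the pucks and move over the magazine.

Call:
jog_arm --commands '[[0,[-0.4,0.08,0],[0,0,0]],[0,[-0.5,0.1,0],[0,0,0]],[0,[-0.5,0.1,0],[0,0,0]],[0,[-0.5,0.1,0],[0,0,-0.18]],[0,[-0.3,0,0],[0,0,-0.18]],[0,[0,0,0],[0,0,-0.19]],[0,[0,0,0],[0,0,-0.19]],[0,[0,0,0],[0,0,-0.19]],[0,[0,0,0],[0,0,-0.19]],[0,[0,0,0],[0,0,-0.19]]]'

```text
t: 13.55
ee_pos: [641.6, 58.9, 289.1]
orientation: [-0.465, -3.104, 0.001]
ft_force: [0.5, -0.4, -0.3]
width: 43.8
grasp_force: 0.0
```

Call:
jog_arm --commands '[[0.2,[0,0,0],[0,0,-0.18]],[0.2,[0,0,0],[0,0,-0.18]],[0.4,[0,0,0],[0,0,0]],[0.4,[0,0,0],[0,0,0]]]'

```text
t: 13.95
ee_pos: [641.9, 59.0, 289.8]
orientation: [-0.038, -3.14, 0.0]
ft_force: [-0.4, 0.3, -0.0]
width: 60.9
grasp_force: 0.0
```

```bash
python3 - <<'E'
from h import *
plan(595,17.5,291,89)
print(get_obs()["qpos"].round(2))
im,P,d=cloud("wrist");Q=P.reshape(-1,3);cv2.imwrite("pics/w6.png",im)
m=(np.linalg.norm(P[...,:2]-[595,18],axis=-1)<60)
# rods: connected comps at z 107..118
mk=(m&(P[...,2]>106)&(P[...,2]<120)).astype(np.uint8); n,l=cv2.connectedComponents(mk)
for i in range(1,n):
    q=P[l==i]
    if len(q)>5: print("top",len(q),q.mean(0).round(1),q.min(0).round(1),q.max(0).round(1))
f=(np.linalg.norm(P[...,:2]-[595,18],axis=-1)<120)&(P[...,2]>200); q=P[f]; k=np.argsort(q[:,2])[:400]; print("finger lowest",q[k[::50]].round(0).tolist())
p=m&(P[...,2]>9)&(P[...,2]<15); 
p=(np.linalg.norm(P[...,:2]-[595,18],axis=-1)<98)&(P[...,2]>9)&(P[...,2]<15); print(cv2.minAreaRect(np.ascontiguousarray(P[p][:,:2].astype(np.float32))))
E
```

```text
pos [641.9  59.  289.8] yaw 88.6 w 60.9 F [-0.4  0.3 -0. ] t 13.95 | shift cur-axes [ 0.458 -0.426 -0.011] | shift target-axes [ 0.461 -0.423 -0.012] | turn [-0.    -0.002 -0.009]
[ 0.07  0.37  1.49 -0.    1.29 -1.47]
top 6 [564.   15.  106.7] [562.7  13.4 106.5] [564.9  16.8 107.1]
top 9 [563.8  22.8 106.5] [562.9  20.1 106.3] [566.2  25.7 106.9]
top 8 [569.8   9.  106.5] [566.9   7.3 106.1] [571.4  11.7 107.3]
top 11 [569.4  28.6 106.7] [566.4  26.5 106.1] [571.7  30.1 107.4]
top 68 [572.4  38.9 112.8] [567.6  34.5 106.6] [577.3  43.5 115.7]
top 70 [ 5.718e+02 -5.000e-01  1.127e+02] [567.6  -5.6 106. ] [576.3   3.8 115.6]
top 60 [617.4  -1.2 112.9] [613.2  -5.7 107.1] [622.5   2.9 116.5]
top 61 [617.8  38.1 112.7] [613.6  33.5 107.1] [622.4  42.8 115.4]
top 7 [620.5  27.5 106.8] [619.3  25.  106. ] [621.8  29.8 107.6]
top 16 [624.5  17.5 106.6] [621.4  14.2 106.1] [627.5  20.  107. ]
top 6 [625.2  23.6 106.5] [622.7  22.4 106.1] [627.6  24.7 107.2]
top 10 [625.9  10.  106.6] [624.8   6.9 106.1] [627.3  12.9 107.7]
finger lowest [[634.0, 90.0, 316.0], [630.0, 24.0, 318.0], [632.0, 96.0, 319.0], [630.0, 25.0, 320.0], [632.0, 92.0, 321.0], [631.0, 27.0, 322.0], [645.0, 28.0, 323.0], [632.0, 27.0, 324.0]]
((595.0567016601562, 18.068695068359375), (109.38140869140625, 149.5308380126953), 89.04137420654297)
```

View pics/w6.png

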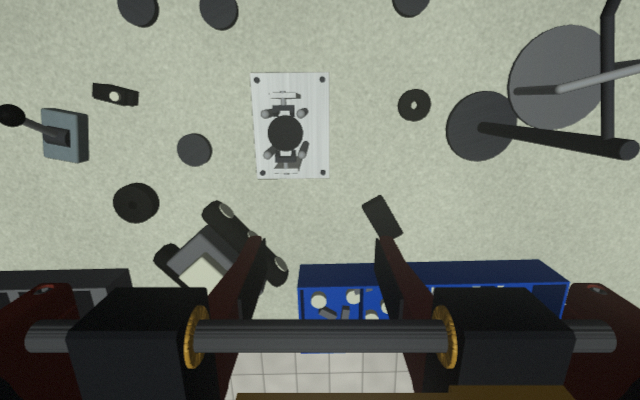

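```bash
cat >> h.py <<'E'
def puck(P,x,y,zlo=7,zhi=17):
    c=np.array([x,y],float)
    for r in (50,35,30):
        q=P[(np.linalg.norm(P[...,:2]-c,axis=-1)<r)&(P[...,2]>zlo)&(P[...,2]<zhi)]
        if len(q)<20: return None
        e,rad=cv2.minEnclosingCircle(np.ascontiguousarray(q[:,:2].astype(np.float32))); c=np.array(e)
    return c.round(1),round(rad,1),q.mean(0).round(1),len(q)
E
python3 - <<'E'
from h import *
im,P,d=cloud("wrist")
for c in((623,-128),(440,-70),(434,-175)): print(puck(P,*c))
im,P,d=cloud("side")
for c in((623,-128),(440,-70),(434,-175),(431,180)): print(puck(P,*c))
E
```

```text
(array([ 624.3, -126.8]), 24.5, array([ 623.3, -126.4,   11.5]), 872)
(array([441.2, -68.6]), 24.1, array([446.5, -68.1,  11.6]), 920)
(array([ 436.1, -173.7]), 24.5, array([ 442.1, -172.9,   11.4]), 828)
(array([ 622.6, -127.7]), 25.0, array([ 622.8, -129. ,   10.5]), 300)
(array([440.9, -69.5]), 24.8, array([440.3, -71. ,  10.5]), 295)
(array([ 435.4, -174.8]), 25.0, array([ 434.2, -175.9,   10.5]), 374)
(array([431.5, 180. ]), 24.7, array([431. , 179.5,  10.4]), 184)
```

Call:
jog_arm --commands '[[0.6,[0.18,-0.4,0],[0,0,-0.01]],[0.6,[0,-0.5,0],[0,0,0]],[0.6,[0,-0.5,0.2],[0,0,0]],[0.6,[0,-0.45,0.4],[0,0,0]],[0.6,[0,0,0.5],[0,0,0]],[0.6,[0,0,0.5],[0,0,0]],[0.6,[0,0,0.5],[0,0,0]],[0.6,[0,0,0.2],[0,0,0]],[0.6,[0,0,0],[0,0,0]],[0.6,[0,0,0],[0,0,0]]]'

```text
t: 15.1
ee_pos: [622.3, -114.5, 69.5]
orientation: [0.021, 3.141, -0.0]
ft_force: [0.3, -0.6, -0.3]
width: 69.9
grasp_force: 0.0
```

```bash
python3 - <<'E'
from h import *
im,P,d=cloud("wrist"); a=puck(P,623.5,-127); print(a)
plan(*a[0],-22,89)
q=P[(np.linalg.norm(P[...,:2]-[623,-127],axis=-1)<120)&(P[...,2]>70)]; k=np.argsort(q[:,2])[:300]; print(q[k[::40]].round(0).tolist())
E
```

```text
(array([ 623.9, -127.7]), 24.2, array([ 622.9, -127.5,   11.7]), 2600)
pos [ 623.  -114.6   70.6] yaw 89.3 w 70.3 F [0.7 0.8 0.8] t 15.15 | shift cur-axes [-0.008 -0.131  0.926] | shift target-axes [-0.011 -0.131  0.926] | turn [-0.001  0.003  0.006]
[[619.0, -7.0, 70.0], [616.0, -7.0, 79.0], [618.0, -7.0, 88.0], [619.0, -8.0, 94.0], [613.0, -79.0, 97.0], [617.0, -8.0, 98.0], [611.0, -158.0, 99.0], [617.0, -7.0, 99.0]]
```

Call:
jog_arm --commands '[[0.6,[-0.01,-0.13,0],[0,0,0]],[0.6,[0,0,0.4],[0,0,0]],[0.6,[0,0,0.3],[0,0,0]],[0.6,[0,0,0.15],[0,0,0]],[0.6,[0,0,0.05],[0,0,0]],[0.6,[0,0,0.02],[0,0,0]],[0.6,[0,0,0],[0,0,0]]]'

```text
t: 15.85
ee_pos: [623.7, -127.7, -21.7]
orientation: [0.02, 3.14, -0.001]
ft_force: [0.6, -0.2, -0.4]
width: 70.1
grasp_force: 0.0
```

Call:
jog_arm --commands '[[-1,[0,0,0],[0,0,0]],[-1,[0,0,0],[0,0,0]],[-1,[0,0,0],[0,0,0]],[-1,[0,0,0],[0,0,0]],[-1,[0,0,0],[0,0,0]],[-1,[0,0,0],[0,0,0]]]'

```text
t: 16.45
ee_pos: [623.0, -127.4, -22.3]
orientation: [0.02, 3.141, -0.0]
ft_force: [-1.3, 0.1, 4.7]
width: 47.0
grasp_force: 30.0
```

Gripped puck D. Lift and move over the magazine.

Call:
jog_arm --commands '[[-1,[0,0,-0.1],[0,0,0]],[-1,[0,0,-0.3],[0,0,0]],[-1,[0,0,-0.4],[0,0,0]],[-1,[0,0,-0.4],[0,0,0]],[-1,[0,0,-0.3],[0,0,0]],[-1,[0.15,0.3,0],[0,0,0.01]],[-1,[0.13,0.4,0],[0,0,0]],[-1,[0,0.4,0],[0,0,0]],[-1,[0,0.36,0],[0,0,0]],[-1,[0,0,0],[0,0,0]]]'

```text
t: 17.45
ee_pos: [597.1, 22.7, 127.6]
orientation: [0.026, 3.141, 0.001]
ft_force: [0.6, -0.3, -0.1]
width: 47.0
grasp_force: 30.0
```

```bash
cat >> h.py <<'E'
def held():
    o=get_obs(); im,P,d=cloud("wrist"); t=np.array(o["ee_pos"])
    a=puck(P,t[0],t[1],t[2]+24,t[2]+42); print("puck in hand",a)
    if a:
        q=P[(np.linalg.norm(P[...,:2]-a[0],axis=-1)<30)&(abs(P[...,2]-t[2]-33)<8)]
        print("plane",np.linalg.lstsq(np.c_[q[:,:2]-a[0],np.ones(len(q))],q[:,2],rcond=None)[0].round(3))
    mk=((np.linalg.norm(P[...,:2]-[595,18],axis=-1)<60)&(P[...,2]>109)&(P[...,2]<118)).astype(np.uint8); n,l=cv2.connectedComponents(mk)
    for i in range(1,n):
        q=P[l==i]
        if len(q)>25: print("rod",len(q),((q.min(0)+q.max(0))/2).round(1))
    return im,P
E
python3 - <<'E'
from h import *
plan(594.9,18.4,127,89)
im,P=held(); cv2.imwrite("pics/w7.png",im)
E
```

```text
pos [597.1  22.7 127.6] yaw 89.0 w 47.0 F [ 0.6 -0.3 -0.1] t 17.45 | shift cur-axes [ 0.021 -0.043  0.006] | shift target-axes [ 0.021 -0.043  0.006] | turn [0.001 0.    0.001]
puck in hand (array([589.6,  22.6]), 30.0, array([594.6,  22.4, 161.4]), 6265)
plane [ 3.70000e-02 -0.00000e+00  1.61206e+02]
rod 173 [571.7  -1.5 112.6]
rod 169 [572.4  38.1 112.5]
```

View pics/w7.png

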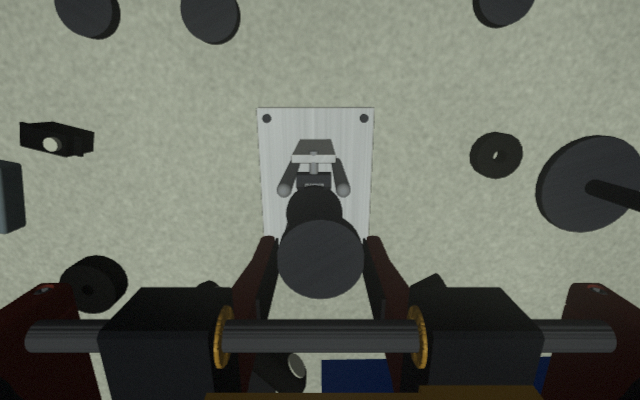

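Held puck at (320,258), rods at (286,188) and (342,188). Refine the offset.

```bash
sed -i 's/t\[2\]+24,t\[2\]+42/t[2]+31,t[2]+37/' h.py; python3 - <<'E'
from h import *
im,P=held(); o=get_obs(); t=np.array(o["ee_pos"])
q=P[(np.linalg.norm(P[...,:2]-t[:2],axis=-1)<40)&(abs(P[...,2]-t[2]-34)<2.5)]
print((np.percentile(q,.5,axis=0)+np.percentile(q,99.5,axis=0))/2, np.ptp(q,axis=0),q.mean(0)-t)
plan(594.9,18.4,127,89)
E
```

```text
puck in hand (array([590. ,  20.7]), 29.9, array([595.9,  20.7, 161.5]), 5645)
plane [3.50000e-02 1.00000e-03 1.61148e+02]
rod 172 [571.7  -1.4 112.6]
rod 170 [572.   38.3 112.5]
[597.6420194   20.77199705 161.34824542] [48.61635786 64.77856623  4.96499966] [-0.72200034  1.00889194 34.12907437]
pos [597.2  19.6 127.4] yaw 88.9 w 46.6 F [-0.2 -0.2  0.1] t 17.55 | shift cur-axes [ 0.023 -0.013  0.004] | shift target-axes [ 0.023 -0.013  0.004] | turn [-0.     0.    -0.001]
```

Call:
jog_arm --commands '[[-1,[0.026,-0.012,0],[0,0,0]],[-1,[0,0,0],[0,0,0]],[-1,[0,0,0.15],[0,0,0]],[-1,[0,0,0.12],[0,0,0]],[-1,[0,0,0.08],[0,0,0]],[-1,[0,0,0.05],[0,0,0]],[-1,[0,0,0.05],[0,0,0]],[-1,[0,0,0],[0,0,0]]]'

```text
t: 18.35
ee_pos: [594.4, 17.9, 81.3]
orientation: [-0.032, -3.14, 0.0]
ft_force: [-0.1, 0.7, -0.6]
width: 46.7
grasp_force: 30.0
```

Call:
jog_arm --commands '[[-1,[0,0,0.05],[0,0,0]],[-1,[0,0,0.05],[0,0,0]],[-1,[0,0,0.05],[0,0,0]],[-1,[0,0,0.05],[0,0,0]],[-1,[0,0,0.04],[0,0,0]],[-1,[0,0,0],[0,0,0]]]'

```text
t: 18.95
ee_pos: [594.9, 17.9, 57.7]
orientation: [0.032, 3.141, 0.0]
ft_force: [1.0, 0.5, 2.6]
width: 46.9
grasp_force: 30.0
```

```bash
python3 - <<'E'
from h import *
plan(595,18.4,58,89)
im,P=held(); 
E
```

```text
pos [594.9  17.9  57.7] yaw 88.8 w 46.9 F [1.  0.5 2.6] t 18.95 | shift cur-axes [-0.001  0.005 -0.003] | shift target-axes [-0.001  0.005 -0.003] | turn [ 0.     0.    -0.004]
puck in hand (array([592.9,  18.3]), 30.0, array([596.2,  17.8,  91.8]), 5454)
plane [2.600e-02 0.000e+00 9.193e+01]
rod 359 [571.9  38.  112.6]
rod 356 [571.3  -1.9 112.4]
rod 301 [593.8 -10.3 113.6]
rod 308 [594.9  45.7 113.5]
rod 195 [615.9  37.3 112. ]
rod 181 [615.3  -2.4 112.3]
```

Call:
jog_arm --commands '[[0.6,[0,0,0],[0,0,0]],[0.6,[0,0,0],[0,0,0]],[0.6,[0,0,0],[0,0,0]],[0.6,[0,0,0],[0,0,0]],[0.6,[0,0,-0.2],[0,0,0]],[0.6,[0,0,-0.4],[0,0,0]],[0.6,[0,0,-0.4],[0,0,0]],[0.6,[0,0,-0.3],[0,0,0]],[0.6,[0,0,0],[0,0,0]],[0.6,[0,0,0],[0,0,0]]]'

```text
t: 20.0
ee_pos: [594.7, 17.9, 188.4]
orientation: [0.032, 3.14, -0.0]
ft_force: [0.2, 0.1, 0.0]
width: 70.0
grasp_force: 0.0
```

```bash
cat >> h.py <<'E'
def stack(P):
    q=P[(np.linalg.norm(P[...,:2]-[595,18.4],axis=-1)<16)&(P[...,2]>30)]
    print("stack z",np.percentile(q[:,2],[10,50,90]).round(1),"plane",np.linalg.lstsq(np.c_[q[:,:2]-[595,18.4],np.ones(len(q))],q[:,2],rcond=None)[0].round(3),len(q))
E
python3 - <<'E'
from h import *
im,P,d=cloud("wrist"); stack(P)
im,P,d=cloud("side"); stack(P)
for c in((440,-70),(434,-175),(431,180)): print(puck(P,*c))
plan(440.5,-69,200,89)
E
```

```text
stack z [94.  94.8 95.7] plane [-4.0000e-03  5.0000e-03  9.4799e+01] 903
stack z [ 41.7  93.4 564.5] plane [  9.687   6.521 167.653] 176
(array([439.8, -69.6]), 24.8, array([440. , -70.7,  10.5]), 296)
(array([ 434.4, -175.5]), 24.2, array([ 434.2, -175.9,   10.5]), 379)
(array([431.9, 180.2]), 25.4, array([430.8, 179.4,  10.5]), 186)
pos [593.6  17.9 186.6] yaw 88.8 w 70.2 F [ 0.2 -0.4  0.4] t 20.1 | shift cur-axes [ 1.513 -0.9   -0.13 ] | shift target-axes [ 1.516 -0.895 -0.134] | turn [-0.    -0.003 -0.004]
```

First puck is held (top at 95). Next: puck B.

Call:
jog_arm --commands '[[0.6,[0.3,-0.17,0],[0,0,0]],[0.6,[0.35,-0.2,0],[0,0,0]],[0.6,[0.35,-0.2,0],[0,0,0]],[0.6,[0.35,-0.2,0],[0,0,0]],[0.6,[0.17,-0.1,0.2],[0,0,0]],[0.6,[0,0,0.35],[0,0,0]],[0.6,[0,0,0.35],[0,0,0]],[0.6,[0,0,0.2],[0,0,0]],[0.6,[0,0,0],[0,0,0]],[0.6,[0,0,0],[0,0,0]]]'

```text
t: 21.1
ee_pos: [440.2, -65.8, 77.4]
orientation: [-0.032, -3.139, -0.001]
ft_force: [-0.0, -1.1, -0.0]
width: 70.4
grasp_force: 0.0
```

```bash
python3 - <<'E'
from h import *
im,P,d=cloud("wrist"); a=puck(P,440.5,-69); print(a)
plan(*a[0],-22,89)
E
```

```text
(array([440.8, -69.3]), 24.2, array([439.9, -69.3,  11.7]), 2468)
pos [441.  -66.   78.2] yaw 88.8 w 70.2 F [-0.  -0.2  0.3] t 21.15 | shift cur-axes [ 1.000e-03 -3.400e-02  1.002e+00] | shift target-axes [ 0.002 -0.033  1.002] | turn [ 0.    -0.001 -0.004]
```

Call:
jog_arm --commands '[[0.6,[0,-0.034,0.2],[0,0,0]],[0.6,[0,0,0.35],[0,0,0]],[0.6,[0,0,0.25],[0,0,0]],[0.6,[0,0,0.13],[0,0,0]],[0.6,[0,0,0.05],[0,0,0]],[0.6,[0,0,0.02],[0,0,0]],[0.6,[0,0,0],[0,0,0]]]'

```text
t: 21.85
ee_pos: [441.7, -69.5, -21.2]
orientation: [0.032, 3.14, -0.0]
ft_force: [0.8, 1.1, -0.0]
width: 69.8
grasp_force: 0.0
```

Call:
jog_arm --commands '[[-1,[0,0,0],[0,0,0]],[-1,[0,0,0],[0,0,0]],[-1,[0,0,0],[0,0,0]],[-1,[0,0,0],[0,0,0]],[-1,[0,0,0],[0,0,0]],[-1,[0,0,0],[0,0,0]]]'

```text
t: 22.45
ee_pos: [441.3, -69.4, -21.5]
orientation: [0.032, 3.141, -0.0]
ft_force: [-1.3, -0.9, 6.2]
width: 47.1
grasp_force: 30.0
```

Call:
jog_arm --commands '[[-1,[0,0,-0.1],[0,0,0]],[-1,[0,0,-0.35],[0,0,0]],[-1,[0,0,-0.4],[0,0,0]],[-1,[0,0,-0.4],[0,0,0]],[-1,[0,0,-0.25],[0,0,0]]]'

```text
t: 22.95
ee_pos: [441.6, -69.5, 131.2]
orientation: [0.032, 3.139, -0.001]
ft_force: [-0.1, 0.6, -0.3]
width: 47.1
grasp_force: 30.0
```

Call:
jog_arm --commands '[[-1,[-0.25,0.15,0],[0,0,0]],[-1,[-0.35,0.2,0],[0,0,0]],[-1,[-0.35,0.2,0],[0,0,0]],[-1,[-0.35,0.2,0],[0,0,0]],[-1,[-0.22,0.16,0],[0,0,0]],[-1,[0,0,0],[0,0,0]],[-1,[0,0,0],[0,0,0]],[-1,[0,0,0],[0,0,0]]]'

```text
t: 23.75
ee_pos: [593.3, 18.0, 128.0]
orientation: [-0.032, -3.14, 0.0]
ft_force: [-1.2, 0.2, -1.4]
width: 47.2
grasp_force: 30.0
```

```bash
cat >> h.py <<'E'
def held2():
    im,P,d=cloud("wrist"); t=np.array(get_obs()["ee_pos"])
    q=P[(np.linalg.norm(P[...,:2]-t[:2],axis=-1)<40)&(abs(P[...,2]-t[2]-34)<2.5)&(abs(P[...,1]-t[1])<8)]
    lo,hi=np.percentile(q[:,0],[.3,99.7]); print("puck x",(lo+hi)/2,hi-lo,"top-tcp",np.median(q[:,2])-t[2],"slope x",np.polyfit(q[:,0],q[:,2],1)[0])
    plan(595,18.4,82,89)
E
python3 - <<'E'
from h import *
held2()
E
```

```text
puck x 592.5772544083039 47.29239158720475 top-tcp 33.03076408393346 slope x -0.0017081305940129504
pos [593.5  17.9 128.1] yaw 88.8 w 46.9 F [-0.  -0.3 -1.2] t 23.8 | shift cur-axes [-0.016  0.005  0.461] | shift target-axes [-0.015  0.005  0.461] | turn [-0.    -0.001 -0.005]
```

Call:
jog_arm --commands '[[-1,[-0.022,0.003,0],[0,0,0]],[-1,[0,0,0.15],[0,0,0]],[-1,[0,0,0.15],[0,0,0]],[-1,[0,0,0.08],[0,0,0]],[-1,[0,0,0.04],[0,0,0]],[-1,[0,0,0.04],[0,0,0]],[-1,[0,0,0],[0,0,0]]]'

```text
t: 24.5
ee_pos: [596.4, 18.7, 81.4]
orientation: [-0.032, -3.14, 0.0]
ft_force: [-0.7, 0.5, -1.1]
width: 46.9
grasp_force: 30.0
```

Call:
jog_arm --commands '[[-1,[0,0,0.05],[0,0,0]],[-1,[0,0,0.05],[0,0,0]],[-1,[0,0,0.05],[0,0,0]],[-1,[0,0,0.05],[0,0,0]],[-1,[0,0,0.04],[0,0,0]],[-1,[0,0,0.02],[0,0,0]],[-1,[0,0,0],[0,0,0]]]'

```text
t: 25.2
ee_pos: [597.5, 18.5, 56.2]
orientation: [0.032, 3.14, -0.001]
ft_force: [-0.6, -3.3, 3.2]
width: 46.7
grasp_force: 30.0
```

```bash
python3 - <<'E'
from h import *
held2()
E
```

```text
puck x 597.7244039384918 45.48156819200108 top-tcp 33.16129865608871 slope x -0.0017420780032295277
pos [597.5  18.5  56.2] yaw 88.8 w 47.0 F [-0.9 -2.9  2.7] t 25.25 | shift cur-axes [ 0.024 -0.001 -0.258] | shift target-axes [ 0.025 -0.001 -0.258] | turn [-0.     0.001 -0.004]
```

Call:
jog_arm --commands '[[0.6,[0,0,0],[0,0,0]],[0.6,[0,0,0],[0,0,0]],[0.6,[0,0,0],[0,0,0]],[0.6,[0,0,0],[0,0,0]],[0.6,[0,0,-0.2],[0,0,0]],[0.6,[0,0,-0.4],[0,0,0]],[0.6,[0,0,-0.4],[0,0,0]],[0.6,[0,0,-0.3],[0,0,0]],[0.6,[0,0,0],[0,0,0]],[0.6,[0,0,0],[0,0,0]]]'

```text
t: 26.25
ee_pos: [597.0, 18.9, 186.5]
orientation: [0.032, 3.14, 0.0]
ft_force: [-0.0, -0.1, -0.6]
width: 70.4
grasp_force: 0.0
```

```bash
python3 - <<'E'
from h import *
im,P,d=cloud("wrist"); stack(P)
im,P,d=cloud("side")
for c in((434,-175),(431,180)): print(puck(P,*c))
plan(436,-174,200,89)
E
```

```text
stack z [94.  94.8 95.7] plane [-3.53e-01  1.00e-02  9.62e+01] 923
(array([ 433.8, -174.9]), 24.8, array([ 434.1, -175.9,   10.6]), 378)
(array([430.1, 181.2]), 25.7, array([431.1, 179.6,  10.6]), 183)
pos [595.9  18.8 184.7] yaw 88.8 w 69.7 F [-1.2 -0.3  0. ] t 26.35 | shift cur-axes [ 1.56  -1.96  -0.149] | shift target-axes [ 1.565 -1.956 -0.153] | turn [-0.    -0.003 -0.004]
```

Second held. Next: puck C.

Call:
jog_arm --commands '[[0.6,[0.25,-0.3,0],[0,0,0]],[0.6,[0.3,-0.4,0],[0,0,0]],[0.6,[0.3,-0.4,0],[0,0,0]],[0.6,[0.3,-0.4,0],[0,0,0]],[0.6,[0.3,-0.36,0],[0,0,0]],[0.6,[0.1,-0.1,0.2],[0,0,0]],[0.6,[0,0,0.35],[0,0,0]],[0.6,[0,0,0.35],[0,0,0]],[0.6,[0,0,0.2],[0,0,0]],[0.6,[0,0,0],[0,0,0]]]'

```text
t: 27.35
ee_pos: [434.7, -172.7, 72.5]
orientation: [-0.032, -3.134, -0.005]
ft_force: [0.3, 0.0, -0.6]
width: 70.0
grasp_force: 0.0
```

```bash
python3 - <<'E'
from h import *
im,P,d=cloud("wrist"); a=puck(P,435,-174); print(a)
plan(*a[0],-22,89)
E
```

```text
(array([ 434.6, -174.6]), 24.2, array([ 433.8, -174.6,   11.7]), 2554)
pos [ 436.1 -173.2   74.1] yaw 88.8 w 70.1 F [ 0.5  0.3 -0.3] t 27.4 | shift cur-axes [ 0.01  -0.016  0.961] | shift target-axes [ 0.015 -0.014  0.961] | turn [ 0.003 -0.006 -0.004]
```

Call:
jog_arm --commands '[[0.6,[0.012,-0.015,0.2],[0,0,0]],[0.6,[0,0,0.35],[0,0,0]],[0.6,[0,0,0.25],[0,0,0]],[0.6,[0,0,0.1],[0,0,0]],[0.6,[0,0,0.05],[0,0,0]],[0.6,[0,0,0.02],[0,0,0]],[0.6,[0,0,0],[0,0,0]],[0.6,[0,0,0],[0,0,0]]]'

```text
t: 28.2
ee_pos: [437.5, -175.8, -20.0]
orientation: [0.032, 3.14, -0.001]
ft_force: [-0.2, 0.3, -0.3]
width: 70.1
grasp_force: 0.0
```

Call:
jog_arm --commands '[[-1,[0,0,0],[0,0,0]],[-1,[0,0,0],[0,0,0]],[-1,[0,0,0],[0,0,0]],[-1,[0,0,0],[0,0,0]],[-1,[0,0,0],[0,0,0]],[-1,[0,0,0],[0,0,0]]]'

```text
t: 28.8
ee_pos: [436.9, -175.6, -20.7]
orientation: [0.032, 3.141, -0.0]
ft_force: [-0.8, -0.1, 5.5]
width: 46.9
grasp_force: 30.0
```

Call:
jog_arm --commands '[[-1,[0,0,-0.1],[0,0,0]],[-1,[0,0,-0.35],[0,0,0]],[-1,[0,0,-0.4],[0,0,0]],[-1,[0,0,-0.4],[0,0,0]],[-1,[0,0,-0.25],[0,0,0]]]'

```text
t: 29.3
ee_pos: [437.4, -175.8, 132.1]
orientation: [0.032, 3.139, -0.002]
ft_force: [0.9, 0.3, -0.7]
width: 46.6
grasp_force: 30.0
```

Call:
jog_arm --commands '[[-1,[-0.2,0.25,0],[0,0,0]],[-1,[-0.32,0.4,0],[0,0,0]],[-1,[-0.32,0.4,0],[0,0,0]],[-1,[-0.32,0.4,0],[0,0,0]],[-1,[-0.25,0.35,0],[0,0,0]],[-1,[-0.15,0.17,0],[0,0,0]],[-1,[0,0,0],[0,0,0]],[-1,[0,0,0],[0,0,0]],[-1,[0,0,0],[0,0,0]]]'

```text
t: 30.2
ee_pos: [593.1, 14.5, 129.0]
orientation: [-0.033, -3.14, 0.0]
ft_force: [0.0, 0.1, -0.3]
width: 47.0
grasp_force: 30.0
```

```bash
python3 - <<'E'
from h import *
held2()
E
```

```text
puck x 590.7059733206531 47.26877406591325 top-tcp 32.36921908995916 slope x -0.0028213376725549663
pos [593.3  14.4 129.1] yaw 88.8 w 47.0 F [ 0.7 -0.7  0.1] t 30.25 | shift cur-axes [-0.017  0.041  0.471] | shift target-axes [-0.017  0.041  0.471] | turn [-0.    -0.001 -0.005]
```

Call:
jog_arm --commands '[[-1,[-0.041,0.041,0],[0,0,0]],[-1,[0,0,0],[0,0,0]],[-1,[0,0,0.15],[0,0,0]],[-1,[0,0,0.15],[0,0,0]],[-1,[0,0,0.08],[0,0,0]],[-1,[0,0,0.04],[0,0,0]],[-1,[0,0,0.04],[0,0,0]],[-1,[0,0,0],[0,0,0]]]'

```text
t: 31.05
ee_pos: [598.0, 19.4, 82.4]
orientation: [-0.032, -3.14, 0.0]
ft_force: [-1.9, 0.2, -0.8]
width: 46.6
grasp_force: 30.0
```

Call:
jog_arm --commands '[[-1,[0,0,0.05],[0,0,0]],[-1,[0,0,0.05],[0,0,0]],[-1,[0,0,0.05],[0,0,0]],[-1,[0,0,0.05],[0,0,0]],[-1,[0,0,0.04],[0,0,0]],[-1,[0,0,0.03],[0,0,0]],[-1,[0,0,0],[0,0,0]]]'

```text
t: 31.75
ee_pos: [598.9, 19.0, 56.4]
orientation: [0.032, 3.141, -0.001]
ft_force: [-1.7, -3.6, 1.0]
width: 46.8
grasp_force: 30.0
```

```bash
python3 - <<'E'
from h import *
held2()
E
```

```text
puck x 597.3869692469553 45.40273980173447 top-tcp 32.584542110960584 slope x -0.0011344718673037594
pos [598.9  19.   56.4] yaw 88.8 w 47.1 F [ 0.4 -3.8  1.5] t 31.8 | shift cur-axes [ 0.039 -0.007 -0.256] | shift target-axes [ 0.039 -0.007 -0.256] | turn [-0.001  0.001 -0.004]
```

Call:
jog_arm --commands '[[0.6,[0,0,0],[0,0,0]],[0.6,[0,0,0],[0,0,0]],[0.6,[0,0,0],[0,0,0]],[0.6,[0,0,0],[0,0,0]],[0.6,[0,0,-0.2],[0,0,0]],[0.6,[0,0,-0.4],[0,0,0]],[0.6,[0,0,-0.4],[0,0,0]],[0.6,[0,0,-0.3],[0,0,0]],[0.6,[0,0,0],[0,0,0]],[0.6,[0,0,0],[0,0,0]]]'

```text
t: 32.8
ee_pos: [598.7, 19.6, 186.5]
orientation: [0.032, 3.14, 0.0]
ft_force: [-0.3, 0.3, -0.6]
width: 70.5
grasp_force: 0.0
```

```bash
python3 - <<'E'
from h import *
im,P,d=cloud("wrist"); stack(P)
im,P,d=cloud("side"); print(puck(P,431,180))
plan(432,180,200,89)
E
```

```text
stack z [ 94.   95.1 320.4] plane [-6.9320e+00  6.0000e-02  1.2351e+02] 1224
(array([431. , 180.5]), 24.1, array([430.9, 179.8,  10.5]), 180)
pos [597.6  19.5 184.7] yaw 88.8 w 70.0 F [-0.7 -0.6 -0.1] t 32.9 | shift cur-axes [ 1.688  1.571 -0.149] | shift target-axes [ 1.683  1.576 -0.153] | turn [-0.    -0.003 -0.004]
```

Third held. Now puck A, approached carefully next to the screwdriver and hook.

Call:
jog_arm --commands '[[0.3,[0.3,0.25,0],[0,0,0]],[0.3,[0.35,0.32,0],[0,0,0]],[0.3,[0.35,0.32,0],[0,0,0]],[0.3,[0.35,0.32,0],[0,0,0]],[0.3,[0.3,0.3,0],[0,0,0]],[0.3,[0.03,0.06,0],[0,0,0]],[0.3,[0,0,0.3],[0,0,0]],[0.3,[0,0,0.35],[0,0,0]],[0.3,[0,0,0.2],[0,0,0]],[0.3,[0,0,0],[0,0,0]]]'

```text
t: 33.9
ee_pos: [431.5, 178.6, 97.8]
orientation: [-0.032, -3.135, 0.004]
ft_force: [0.7, -0.9, 0.6]
width: 57.1
grasp_force: 0.0
```

```bash
python3 - <<'E'
from h import *
im,P,d=cloud("wrist"); a=puck(P,431.5,180); print(a)
plan(*a[0],-22,89)
q=P[(P[...,2]>4)&(P[...,2]<50)&(abs(P[...,0]-432)<50)&(abs(P[...,1]-180)<110)]
q=q[np.linalg.norm(q[:,:2]-a[0],axis=1)>27]; print(len(q), q.min(0) if len(q) else "",q.max(0) if len(q) else "")
s=q[abs(q[:,0]-432)<14]; print("in finger lane",len(s),s[:,1].min() if len(s) else "",s[:,1].max() if len(s) else "")
E
```

```text
(array([431.6, 181.9]), 24.1, array([430.7, 181.7,  11.7]), 2164)
pos [432.7 179.   99.4] yaw 88.8 w 57.3 F [-0.2 -0.6  0.3] t 33.95 | shift cur-axes [0.006 0.031 1.214] | shift target-axes [0.011 0.029 1.214] | turn [-0.002 -0.005 -0.004]
536 [382.01602993  76.59802994   4.48394551] [394.73417179 118.6824695   14.26459891]
in finger lane 0
```

Call:
jog_arm --commands '[[0.55,[0.01,0.025,0],[0,0,0]],[0.55,[0,0,0.3],[0,0,0]],[0.55,[0,0,0.35],[0,0,0]],[0.55,[0,0,0.3],[0,0,0]],[0.55,[0,0,0.15],[0,0,0]],[0.55,[0,0,0.08],[0,0,0]],[0.55,[0,0,0.03],[0,0,0]],[0.55,[0,0,0],[0,0,0]],[0.55,[0,0,0],[0,0,0]]]'

```text
t: 34.85
ee_pos: [433.7, 182.7, -18.9]
orientation: [0.032, 3.14, 0.001]
ft_force: [1.3, 0.3, -0.2]
width: 67.9
grasp_force: 0.0
```

Call:
jog_arm --commands '[[-1,[0,0,0],[0,0,0]],[-1,[0,0,0],[0,0,0]],[-1,[0,0,0],[0,0,0]],[-1,[0,0,0],[0,0,0]],[-1,[0,0,0],[0,0,0]],[-1,[0,0,0],[0,0,0]]]'

```text
t: 35.45
ee_pos: [433.1, 182.5, -19.6]
orientation: [0.032, 3.141, 0.0]
ft_force: [-1.0, -0.0, 6.2]
width: 46.7
grasp_force: 30.0
```

Call:
jog_arm --commands '[[-1,[0,0,-0.1],[0,0,0]],[-1,[0,0,-0.35],[0,0,0]],[-1,[0,0,-0.4],[0,0,0]],[-1,[0,0,-0.4],[0,0,0]],[-1,[0,0,-0.25],[0,0,0]]]'

```text
t: 35.95
ee_pos: [433.5, 182.6, 133.2]
orientation: [0.032, 3.139, 0.002]
ft_force: [0.5, -0.6, -1.8]
width: 46.8
grasp_force: 30.0
```

Call:
jog_arm --commands '[[-1,[-0.2,-0.25,0],[0,0,0]],[-1,[-0.33,-0.32,0],[0,0,0]],[-1,[-0.33,-0.32,0],[0,0,0]],[-1,[-0.33,-0.32,0],[0,0,0]],[-1,[-0.3,-0.27,0],[0,0,0]],[-1,[-0.18,-0.13,0],[0,0,0]],[-1,[0,0,0],[0,0,0]],[-1,[0,0,0],[0,0,0]],[-1,[0,0,0],[0,0,0]]]'

```text
t: 36.85
ee_pos: [595.1, 18.8, 130.0]
orientation: [-0.031, -3.14, -0.0]
ft_force: [-0.2, 0.0, -1.1]
width: 46.8
grasp_force: 30.0
```

```bash
python3 - <<'E'
from h import *
held2()
E
```

```text
puck x 593.1164614184197 46.68702854435094 top-tcp 31.790981324488797 slope x -0.0007926951375604334
pos [595.2  18.9 130. ] yaw 88.9 w 46.9 F [ 1.5 -0.2 -0.1] t 36.9 | shift cur-axes [ 0.002 -0.005  0.48 ] | shift target-axes [ 0.002 -0.005  0.48 ] | turn [ 0.    -0.001 -0.002]
```

Call:
jog_arm --commands '[[-1,[-0.017,-0.004,0],[0,0,0]],[-1,[0,0,0],[0,0,0]],[-1,[0,0,0.15],[0,0,0]],[-1,[0,0,0.15],[0,0,0]],[-1,[0,0,0.08],[0,0,0]],[-1,[0,0,0.04],[0,0,0]],[-1,[0,0,0.04],[0,0,0]],[-1,[0,0,0],[0,0,0]]]'

```text
t: 37.7
ee_pos: [597.6, 17.6, 83.5]
orientation: [-0.032, -3.14, -0.0]
ft_force: [-2.2, 0.4, -0.2]
width: 46.7
grasp_force: 30.0
```

Call:
jog_arm --commands '[[-1,[0,0,0.05],[0,0,0]],[-1,[0,0,0.05],[0,0,0]],[-1,[0,0,0.05],[0,0,0]],[-1,[0,0,0.05],[0,0,0]],[-1,[0,0,0.04],[0,0,0]],[-1,[0,0,0.03],[0,0,0]],[-1,[0,0,0],[0,0,0]]]'

```text
t: 38.4
ee_pos: [599.0, 17.8, 57.4]
orientation: [0.032, 3.14, 0.001]
ft_force: [1.7, 1.1, 3.2]
width: 47.1
grasp_force: 30.0
```

```bash
python3 - <<'E'
from h import *
held2()
E
```

```text
puck x 597.5244805947984 45.70228424215236 top-tcp 31.865230603163724 slope x -0.001106698303100308
pos [599.   17.9  57.5] yaw 88.8 w 46.7 F [-0.6  2.4  1.7] t 38.45 | shift cur-axes [ 0.04   0.005 -0.245] | shift target-axes [ 0.041  0.005 -0.245] | turn [ 0.001  0.002 -0.004]
```

Call:
jog_arm --commands '[[0.6,[0,0,0],[0,0,0]],[0.6,[0,0,0],[0,0,0]],[0.6,[0,0,0],[0,0,0]],[0.6,[0,0,0],[0,0,0]],[0.6,[0,0,-0.2],[0,0,0]],[0.6,[0,0,-0.4],[0,0,0]],[0.6,[0,0,-0.4],[0,0,0]],[0.6,[0,0,-0.3],[0,0,0]],[0.6,[0,0,0],[0,0,0]],[0.6,[0,0,0],[0,0,0]]]'

```text
t: 39.45
ee_pos: [598.4, 17.5, 187.5]
orientation: [0.032, 3.14, -0.0]
ft_force: [-0.4, 0.7, 0.5]
width: 70.2
grasp_force: 0.0
```

```bash
python3 - <<'E'
from h import *
im,P,d=cloud("wrist"); 
q=P[(np.linalg.norm(P[...,:2]-[595,18.4],axis=-1)<16)&(P[...,2]>30)&(P[...,2]<150)]; print(np.percentile(q[:,2],[5,50,95]),q[:,:2].mean(0))
im2,P2,d=cloud("side"); im3,_,_=cloud("scene")
cv2.imwrite("pics/f8.png",np.hstack([cv2.resize(im2[60:400,120:480],(400,378)),cv2.resize(im3[120:320,180:480],(400,378))]))
m=(P2[...,2]>70)&(P2[...,2]<130)&(np.linalg.norm(P2[...,:2]-[566,-303],axis=-1)<60); print("ball",((P2[m].min(0)+P2[m].max(0))/2).round(1))
plan(520,-315,190,89)
E
```

```text
[93.79223438 94.89401155 96.00473082] [594.78221977  18.46671582]
ball [ 566.7 -302.4   88.9]
pos [597.1  17.5 185.4] yaw 88.8 w 70.4 F [-1.2 -0.7  0.4] t 39.6 | shift cur-axes [ 0.703 -3.34  -0.043] | shift target-axes [ 0.713 -3.338 -0.046] | turn [-0.    -0.004 -0.004]
```

View pics/f8.png

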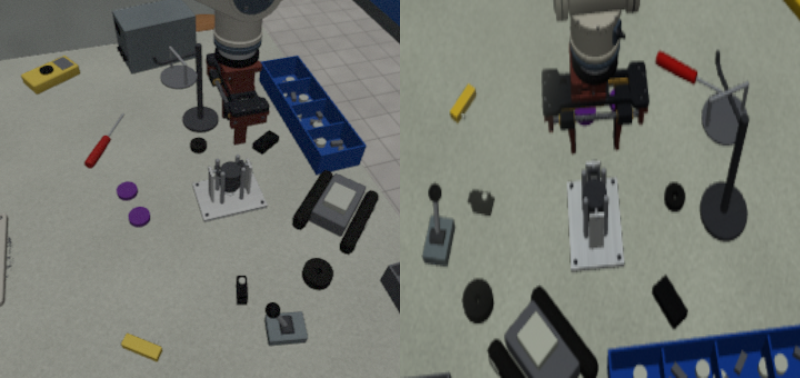

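All grey pucks are gone from the bench and the stack top sits at the catches (95 mm). Only the purple look-alikes remain (side crop 127,190; 140,217), and the cover is still on the hook. Now the lever: black ball at (272,310) in the side crop, thrown along (0.978, -0.208).

Call:
jog_arm --commands '[[-1,[0,0,0],[0,0,0.12]],[-1,[0,0,0],[0,0,0.12]],[-1,[0.06,-0.3,0],[0,0,0]],[-1,[0,-0.45,0],[0,0,0]],[-1,[0,-0.45,0],[0,0,0]],[-1,[0,-0.45,0],[0,0,0]],[-1,[0,-0.45,0],[0,0,0]],[-1,[0,-0.45,0],[0,0,0]],[-1,[0,-0.45,0],[0,0,0]],[-1,[0,-0.19,0],[0,0,0]]]'

```text
t: 40.6
ee_pos: [524.5, -296.3, 185.4]
orientation: [-0.331, -3.122, -0.0]
ft_force: [0.1, 0.6, -0.1]
width: 0.6
grasp_force: 0.0
```

Call:
jog_arm --commands '[[-1,[0,0,0],[0,0,0]],[-1,[0,0,0],[0,0,0]],[-1,[0,0,0],[0,0,0]]]'

```text
t: 40.9
ee_pos: [526.1, -292.0, 186.3]
orientation: [-0.326, -3.123, -0.001]
ft_force: [-0.7, -1.0, 0.5]
width: 0.3
grasp_force: 0.0
```

```bash
python3 - <<'E'
from h import *
plan(525,-293,57,78)
E
```

```text
pos [ 526.1 -292.   186.3] yaw 78.1 w 0.3 F [-0.7 -1.   0.5] t 40.9 | shift cur-axes [ 0.006 -0.013  1.293] | shift target-axes [ 0.008 -0.012  1.293] | turn [ 0.001 -0.002  0.002]
```

Call:
jog_arm --commands '[[-1,[0,0,0.3],[0,0,0]],[-1,[0,0,0.35],[0,0,0]],[-1,[0,0,0.35],[0,0,0]],[-1,[0,0,0.3],[0,0,0]],[-1,[0,0,0],[0,0,0]],[-1,[-0.1,0,0],[0,0,0]],[-1,[-0.15,0,0],[0,0,0]],[-1,[-0.15,0,0],[0,0,0]],[-1,[-0.15,0,0],[0,0,0]],[-1,[-0.15,0,0],[0,0,0]]]'

```text
t: 41.9
ee_pos: [597.3, -308.2, 60.0]
orientation: [0.326, 3.121, -0.002]
ft_force: [0.4, 0.0, -0.3]
width: 0.2
grasp_force: 0.5
```

Call:
jog_arm --commands '[[-1,[-0.08,0,0],[0,0,0]],[-1,[-0.06,0,0],[0,0,0]],[-1,[-0.04,0,0],[0,0,0]],[-1,[-0.02,0,0],[0,0,0]],[-1,[0,0,0],[0,0,0]]]'

```text
t: 42.4
ee_pos: [612.0, -311.2, 57.4]
orientation: [-0.327, -3.12, -0.002]
ft_force: [-7.4, 2.4, 5.7]
width: 0.7
grasp_force: 4.4
```

```bash
cat >> h.py <<'E'
def lever():
    _,P2,_=cloud("side")
    m=(P2[...,2]>75)&(P2[...,2]<112)&(np.linalg.norm(P2[...,:2]-[600,-308],axis=-1)<75); q=P2[m]
    print("ball",len(q),q.min(0).round(1),q.max(0).round(1),np.median(q,0).round(1))
E
python3 - <<'E'
from h import *
plan(617,-312,57,78); lever()
E
```

```text
pos [ 612.  -311.2   57.4] yaw 78.0 w 0.7 F [-7.4  2.4  5.7] t 42.4 | shift cur-axes [-0.051  0.003  0.004] | shift target-axes [-0.051  0.003  0.004] | turn [ 0.001 -0.006  0.001]
ball 75 [ 599.4 -329.6   82.8] [ 644.2 -300.8  111.1] [ 627.9 -323.3   96.6]
```

The lever meets its stop (7 N). Back off and check.

Call:
jog_arm --commands '[[-1,[0.15,0,0],[0,0,0]],[-1,[0.3,0,0],[0,0,0]],[-1,[0.1,0,-0.2],[0,0,0]],[-1,[0,0,-0.4],[0,0,0]],[-1,[0,0,-0.4],[0,0,0]],[-1,[0,0,-0.3],[0,0,0]],[-1,[0,0,0],[0,0,0]],[-1,[0,0,0],[0,0,0]]]'

```text
t: 43.25
ee_pos: [560.7, -300.7, 188.0]
orientation: [0.328, 3.123, -0.001]
ft_force: [-0.2, -0.2, -1.1]
width: 0.4
grasp_force: 0.0
```

```bash
python3 - <<'E'
from h import *
lever(); plan(600,-308,200)
im,P,d=cloud("side"); cv2.imwrite("pics/f9.png",im)
for n in ("scene",):
    _,P,_=cloud(n); m=(P[...,2]>75)&(P[...,2]<115)&(np.linalg.norm(P[...,:2]-[600,-308],axis=-1)<75); q=P[m]; print(q.min(0),q.max(0))
q=P[(np.linalg.norm(P[...,:2]-[547,276],axis=-1)<60)&(P[...,2]>150)&(P[...,2]<185)]; print("cover",len(q),q.mean(0))
E
```

```text
ball 145 [ 620.8 -329.5   75.2] [ 646.1 -309.1  105.5] [ 630.6 -320.5   98.2]
pos [ 560.  -300.3  186.7] yaw 78.0 w 0.5 F [ 0.   0.5 -0.5] t 43.3 | shift cur-axes [-0.408  0.007 -0.134] | shift target-axes [-0.408  0.007 -0.133] | turn [ 0.    -0.001  0.   ]
[ 626.38229029 -326.95764673   85.91858809] [ 649.15029404 -303.15764886  107.59662521]
cover 593 [552.49847182 274.06430612 170.06394345]
```

View pics/f9.png

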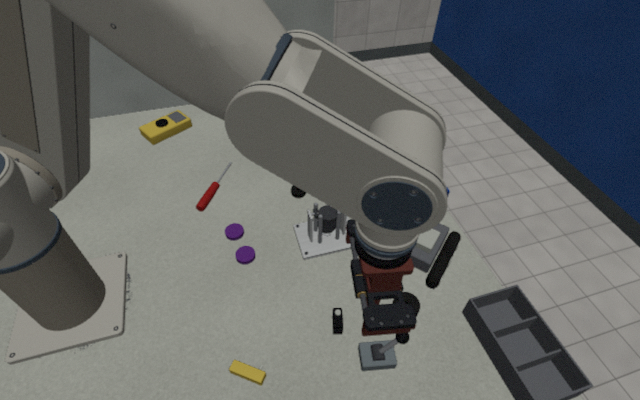

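The lever is over: the ball at (402,337) is on the far side of its base and had reached its stop. The cover still hangs and the stack is unchanged, so I hand in.

```bash
python3 -c "
from workcell import close_job
print(close_job())"
```

```text
the job is handed in; nothing more can be done
None
```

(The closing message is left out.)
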